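# Lay up a cork-damped machine foot and press it in the shuttle press

## Robot

A 6-joint arm with a two-finger parallel gripper is mounted at the origin on a cart in front of the work surface, level with it; the furniture and walls round the work are solid. World frame = base frame: x ahead of the robot, y to its left, z up, the work surface at z = 0. Lengths are in m, angles in rad, forces in N, time in s.
With the tool pointing down it reaches from about 0.325 to 0.85 m from the base axis. Payload 4.4 kg.
Tool frame: the origin (TCP) lies at the very end of the fingers, on their centre line; the grasp point (between the pads) lies 19 mm behind it; z points along the fingers, y is the line along which they close (so a half turn about z gives the same grasp; the last joint's range is limited). The gripper opens to 94 mm and grips with 3 to 60 N. Pads are 16 mm wide; open, the fingers measure 119 mm over their backs; the gripper's body (75 mm by 177 mm) begins 78 mm behind the grasp point.
Start: joints at [-1.403, 0.207, 1.542, -0, 1.393, -0.15], TCP at [0.18, -0.546, 0.205] pointing down, gripper open.
Joint ranges: [-2.73, 2.73], [-0.86, 2.22], [0.23, 2.46], [-1.11, 4.25], [0.08, 2.63], [-2.82, 2.82]. Speed limits (rad/s): [2.79, 2.79, 3.14, 3.14, 3.14, 3.14].

## Interface

Orientations are given as a unit quaternion [x, y, z, w].
In Python, from workcell import r gives the robot as it stands.
- The arm moves only by the tool send_rows, never from a script. Its argument "targets" is a list of rows, each a list of 7 numbers: the turn, a rotation vector about the tool's x, y, z in rad, then the shift along the tool's x, y, z in cm, then the opening, from 0 (shut) to 1 (fully open). In form: [[rx, ry, rz, dx, dy, dz, hand], ...]. A call has 1 to 12 rows; each row is the pose to reach, as a shift and turn from the pose commanded when the call began, along the tool's axes at that moment; what a row does not reach only later rows make up. A row lasts 1/10 s, in which the tool goes at most 50 mm and 8.59 degrees, less where a joint would pass 70% of its speed; a pose out of reach is approached as far as the arm can. A call with a gripper value outside its range is refused whole. The fingers move at their own pace and stop on an object; "force" is the grip in N (left out, the last holds). Time passes only in rows, so rows that repeat a pose let the fingers close. It gives the time, the measured TCP pose, the force, the opening and the grip force at its end, in the units of the state.
- r.get_obs(): the state, without advancing time (a new reading comes with each control period).
- r.camera(name): name is "scene" or "top"; returns a dict with "img" (384x512x3 uint8, red, green, blue), "fx", "fy", "cx", "cy" (pixels), "extrinsics" (4x4, takes a point from camera to world coordinates). Camera axes: x right, y up, looking along -z (the intrinsics and any distortion apply to the point x, -y, -z); pixel columns grow to the right and rows downward; lengths in m; the calibration is good to about 2 mm. A picture is of the moment at which its call begins. There is no depth.
- r.sign_off(): hands the job in; it is judged then, once.
The state is a dict: "t": time; "q": joint angles; "qvel": joint speeds; "joint_efforts": joint torques, N m; "position": TCP position; "tcp_rot": TCP orientation; "contact_force": force on the tool from outside, world axes, zero at the start; "wrist_torque": the same for the moment, N m; "gripper_width": finger opening in m; "gripper_force": force on a finger pad.
Only numpy, scipy, OpenCV 4.12 (cv2) and the standard library are available. Lean on these libraries where they do the work, as an engineer would, in place of code of your own. Each camera call takes 0.05 s, during which the arm holds its last target. There are 200 camera calls.

## Task

Lay up the machine foot in the small shuttle press: put the full-size cork sheet flat on the steel foot plate that already lies in the nest, then set the beech block flat on the cork, all lying within the nest's corner guides. Then slide the shuttle fully home under the ram, press the lever right down to its stop and keep it there for about a second, and let it spring back up; leave the foot under the ram, and leave the short cork offcut where it lies.

Things in the scene. Friction and masses are not known exactly. Their poses are not given: they have to be found in the camera images.
- press: grey bench press, fixed, base 135 (x) x 320 (y) mm. Origin on the bench under the middle of the shuttle's travel; own x points away from the robot, own y along the shuttle's travel. Ram axis at own (0, +80 mm) under an overarm 48 mm wide (y), 133 to 176 mm high; column behind it to x +117 mm, 226 mm high; the lever lies over the ram, 20 mm wide, pointing to own -x.
- shuttle (a joint): slide of the aluminium shuttle along the press's own +y: 0 = fully out (loading place, nest at own y -80 mm), 0.16 = fully home against the end stop, nest under the ram. Friction about 2 N; it stays where it is left.
- nest (a point): centre of the nest floor on the shuttle, 30 mm above the bench; axes as the press. Inside 51 mm (x) by 96 mm (y), walled at both short ends; the long sides are guided only at the corners, leaving 72 mm open in the middle for fingers. Guides 24 mm high with lips to 31 mm flaring the mouth by 3 mm a side; floor plate reaches 42 mm either side in x.
- shuttle_knob (a point): top centre of the upright black knob at the outer end of the shuttle, 95 mm from the nest centre towards own -y; cylinder 15 mm in diameter, 42 mm high above the shuttle's top (its top is 72 mm above the bench).
- lever (a joint): press lever, spring-returned hinge: 0 = up (rest), 0.25 rad = down on its stop. It takes about 3 N at the palm pad to start and 12 N at the stop; the ram goes down 0.09 m per rad.
- palm_pad (a point): centre of the top face of the round black palm pad, 48 mm in diameter, at the free end of the lever, 140 mm in front (own -x) of the ram axis and about 259 mm above the bench at rest; goes down about 57 mm to the stop. The lever's hinge axis lies 230 mm behind the pad, at height 205 mm.
- platen: rubber-faced steel pressing plate under the ram, 42 x 72 mm, sprung by up to 9 mm; origin at the centre of its underside, 101 mm above the bench at rest. It meets the finished stack (top 83 mm above the bench) about 4 mm before the lever's stop.
- foot_plate: steel plate 45 (x) x 90 (y) x 12 mm lying in the nest; origin at the centre of its underside.
- cork_sheet: full-size cork sheet 45 (x) x 90 (y) x 6 mm, lying flat on the bench, 25 g; origin at the centre of its underside.
- cork_offcut: short cork offcut 45 (x) x 56 (y) x 6 mm, lying on the bench, not to be used; origin at the centre of its underside.
- beech_block: plain beech block 45 (x) x 90 (y) x 35 mm lying on the bench, about 110 g; origin at the centre of its underside.
Things that resemble listed ones, but are neither listed nor needed, are in the scene too. What is shaped like the cork_sheet but blue is not meant. What is shaped like the beech_block but green is not meant.

How it is judged:
By the outcome, as a careful person would: the job done as asked, in the order asked, and still so for the second after the job is handed in, with the robot touching nothing.
It also fails if it takes over 72 s, if anything falls off the work surface, if the arm or the gripper's body presses on something with over 40 N, if the wrist force passes 120 N, or if a joint passes its speed limit or range.

## Working session

There is one attempt and no reset: what is moved stays moved. The work goes in short steps, Python scripts to look and compute and a tool call to move; the robot and the scene stay as the last step left them, time stands still between calls to the robot, and variables do not carry over. Pictures are saved under pics/ and viewed, at most 10 in all, crops included, and the job is handed in when it is done.

Besides the shell and the picture viewer there is one more tool, called after ">>>" by a JSON object that holds its "api" and its "payload". send_rows: Moves the arm, as the interface text tells. Its arguments: {"type":"object","properties":{"targets":{"type":"array"},"force":{"type":"number"}},"required":["targets"]}

```bash
mkdir -p pics; ls; python3 - <<'E'
from workcell import r
import cv2,numpy as np
o=r.get_obs();print({k:np.round(v,3).tolist() for k,v in o.items()})
for n in("scene","top"):
    c=r.camera(n);cv2.imwrite(f"pics/{n}0.png",c["img"][:,:,::-1]);print(n,c["fx"],c["fy"],c["cx"],c["cy"],[k for k in c],np.round(c["extrinsics"],3).tolist())
E
```

```text
pics
{'t': 0.0, 'q': [-1.402, 0.207, 1.543, 0.0, 1.393, -0.151], 'qvel': [0.001, 0.0, -0.001, 0.002, 0.0, -0.001], 'joint_efforts': [0.001, -37.088, -28.142, 0.07, 0.036, -0.0], 'position': [0.18, -0.545, 0.204], 'tcp_rot': [0.987, 0.159, -0.0, -0.001], 'contact_force': [-0.207, -0.341, 0.038], 'wrist_torque': [-0.015, 0.06, -0.015], 'gripper_force': 0.0, 'gripper_width': 0.094}
scene 478.4314544326636 478.4314544326636 258.2211362112209 193.6277066922089 ['img', 'fx', 'fy', 'cx', 'cy', 'extrinsics'] [[-0.829, 0.264, -0.493, -0.226], [-0.559, -0.374, 0.74, 1.092], [0.011, 0.889, 0.458, 0.87], [0.0, 0.0, 0.0, 1.0]]
top 370.97260081623176 370.97260081623176 247.33268016680543 191.2641941921591 ['img', 'fx', 'fy', 'cx', 'cy', 'extrinsics'] [[-0.014, 0.975, -0.221, 0.329], [-1.0, -0.015, -0.001, -0.048], [-0.004, 0.221, 0.975, 1.105], [0.0, 0.0, 0.0, 1.0]]
```

View pics/top0.png

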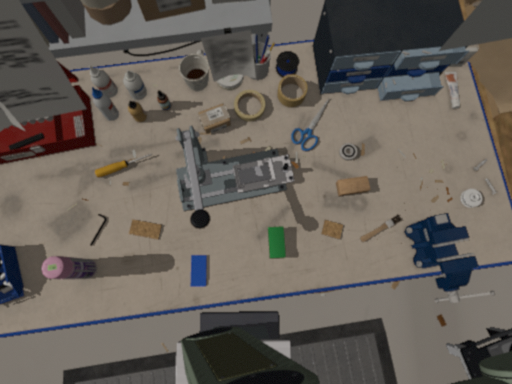

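View pics/scene0.png

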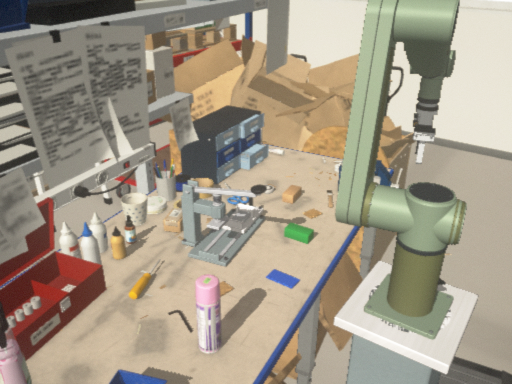

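Top view: long cork (145,229), short cork (333,229), beech (353,186), green block (277,242), blue sheet (200,270), press around (235,175), knob about (293,163), palm pad (200,218). Cork_sheet is taken to be the longer tan sheet at (145,229), since (333,229) is the short offcut and (200,270) is blue. The beech block is the tan one at (353,186), not the green one. I'll confirm both in one enlarged crop.

```bash
cat > h.py <<'E'
import cv2,numpy as np
from workcell import r
def ray(c,u,v):
    d=np.array([(u-c["cx"])/c["fx"],-(v-c["cy"])/c["fy"],-1]);E=np.array(c["extrinsics"]);return E[:3,3],E[:3,:3]@d
def plane(c,u,v,z):
    o,d=ray(c,u,v);return (o+d*(z-o[2])/d[2])
def tri(c1,p1,c2,p2):
    A=[];b=[];M=np.zeros((3,3));w=np.zeros(3)
    for c,p in((c1,p1),(c2,p2)):
        o,d=ray(c,*p);d=d/np.linalg.norm(d);P=np.eye(3)-np.outer(d,d);M+=P;w+=P@o
    return np.linalg.solve(M,w)
def proj(c,X):
    E=np.array(c["extrinsics"]);p=E[:3,:3].T@(np.array(X)-E[:3,3]);return c["fx"]*p[0]/-p[2]+c["cx"],c["fy"]*-p[1]/-p[2]+c["cy"]
def up(a,x0,y0,x1,y1,s):return cv2.resize(a[y0:y1,x0:x1],None,fx=s,fy=s,interpolation=cv2.INTER_CUBIC)
E
python3 - <<'E'
from h import *
t=r.camera("top");s=r.camera("scene");T=t["img"][:,:,::-1].copy();S=s["img"][:,:,::-1].copy()
np.save("t0.npy",T);np.save("s0.npy",S)
a=up(T,170,115,310,235,5);cv2.imwrite("pics/press.png",a)
b=np.vstack([np.hstack([up(T,120,205,180,255,6),up(T,310,165,380,245,5)[:300]]),np.zeros((1,710,3),np.uint8)])
b=np.vstack([b[:300],up(S,180,180,322,240,5)[:300]])
cv2.imwrite("pics/cand.png",b)
hsv=cv2.cvtColor(T,cv2.COLOR_BGR2HSV)
for n,(x0,y0,x1,y1),z in(("cork",(125,215,168,245),.006),("off",(315,215,350,243),.006),("beech",(330,172,376,200),.035)):
    print(n,hsv[(y0+y1)//2,(x0+x1)//2],hsv[y0,x0])
    g=hsv[y0:y1,x0:x1,1]; th,m=cv2.threshold(g,0,255,cv2.THRESH_OTSU)
    m=cv2.morphologyEx(m,cv2.MORPH_CLOSE,np.ones((3,3),np.uint8))
    cs=cv2.findContours(m,0,1)[0];k=max(cs,key=cv2.contourArea)+np.array([x0,y0])
    w=np.array([plane(t,*p[0],z)[:2] for p in k],np.float32)
    print(th,cv2.minAreaRect(k),np.round(w.mean(0),3),cv2.minAreaRect(w*1000))
E
```

```text
cork [ 16 119 114] [ 16  43 141]
80.0 ((145.03848266601562, 228.8076934814453), (30.594114303588867, 14.904824256896973), 11.309932708740234) [0.468 0.259] ((468.6476135253906, 258.87481689453125), (90.81922149658203, 43.90658950805664), 78.0250244140625)
off [ 17 120 123] [ 17  46 139]
80.0 ((332.0, 229.00001525878906), (19.402849197387695, 15.037208557128906), 14.03624439239502) [ 0.46  -0.296] ((460.14190673828125, -296.158203125), (56.486148834228516, 45.143829345703125), 73.66256713867188)
beech [ 16 104 132] [ 17  43 118]
75.0 ((352.6499938964844, 185.5500030517578), (16.263456344604492, 32.809757232666016), 81.8698959350586) [ 0.584 -0.359] ((584.7435913085938, -359.5948486328125), (49.170467376708984, 97.69218444824219), 6.858619213104248)
```

View pics/press.png

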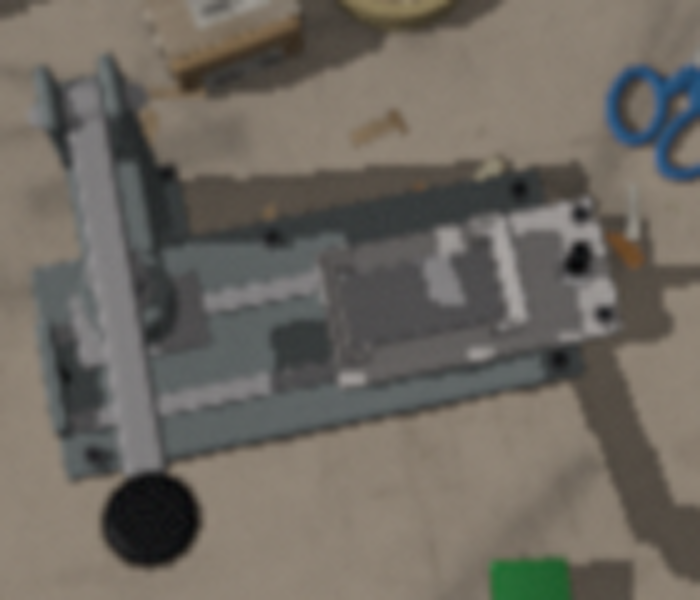

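View pics/cand.png

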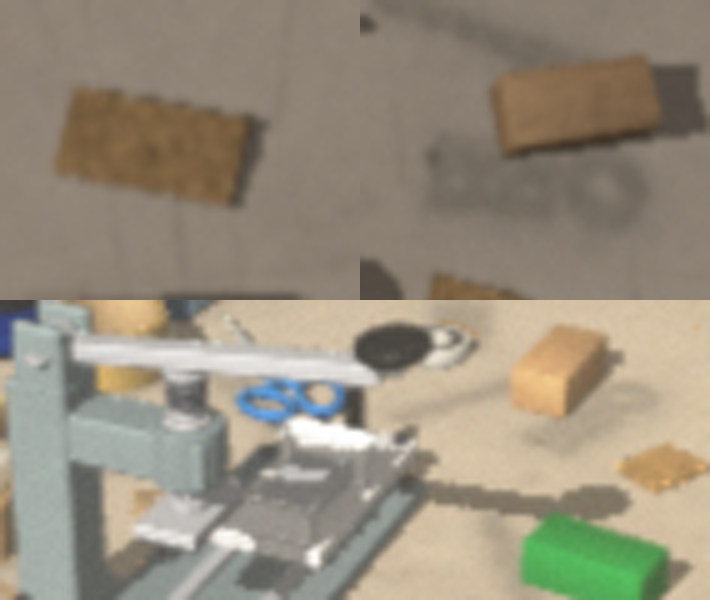

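Crops: the long cork is 91 x 44 mm and the offcut 56 x 45 mm, so the cork at (145,229) is the cork_sheet. The beech block is the tan one at (353,186). The knob is at about (286,166) and the pad at about (200,219). Next is the press pose, using pad and knob in both views.

```bash
python3 - <<'E'
from h import *
t=r.camera("top");s=r.camera("scene");T=t["img"][:,:,::-1];S=s["img"][:,:,::-1]
def blob(I,x0,y0,x1,y1,th=45):
    g=I[y0:y1,x0:x1].max(2);m=(g<th).astype(np.uint8)
    n,l,st,c=cv2.connectedComponentsWithStats(m);k=1+np.argmax(st[1:,4]);return c[k]+[x0,y0],st[k]
p1,a=blob(T,185,205,216,232);p2,b=blob(S,246,180,282,197,70);print("pad",p1,a,p2,b)
P=tri(t,p1,s,p2);print("tri",P,"plane t",plane(t,*p1,.255),"plane s",plane(s,*p2,.255))
k1,a=blob(T,280,158,292,172,50);print("knob",k1,a)
K=plane(t,*k1,.06);print(K,plane(t,*k1,.072))
Pp=plane(t,*p1,.255)
for Kz in(K,plane(t,*k1,.072)):
    v=Pp-Kz; y=np.arctan2(v[1],v[0])-np.arctan2(.255,-.14);print("len",np.hypot(*v[:2]),np.hypot(.14,.255),"yaw deg",np.degrees(y))
    R=np.array([[np.cos(y),-np.sin(y)],[np.sin(y),np.cos(y)]]);mid=(Pp+Kz)[:2]/2
    O=mid-R@np.array([-.07,-.0475]);N=O+R@[0,-.08];print("origin",O,"nest",N)
    # predicted corners of nest
    for h,sx,sy in((.054,.0255,.048),(.042,.0225,.045)):
        print([np.round((np.array(proj(t,[*(N+R@[i*sx,j*sy]),h]))-[170,115])*5).tolist() for i in(-1,1) for j in(-1,1)])
c=s;print("beech scene top corners", end=" ")
for i,j in((1,1),(1,-1),(-1,-1),(-1,1)):
    a=np.radians(6.86);RR=np.array([[np.cos(a),-np.sin(a)],[np.sin(a),np.cos(a)]]);q=np.array([.5887,-.3645])+RR@[i*.0225,j*.045];print(np.round((np.array(proj(s,[*q,.035]))-[180,180])*5+[0,300]),np.round((np.array(proj(t,[*q,.035]))-[310,165])*5+[360,0]))
E
```

```text
Traceback (most recent call last):
ValueError: attempt to get argmax of an empty sequence
```

```bash
cat > m.py <<'E'
from h import *
t=r.camera("top");s=r.camera("scene");T=t["img"][:,:,::-1];S=s["img"][:,:,::-1]
def blob(I,x0,y0,x1,y1,th=45):
    g=I[y0:y1,x0:x1].max(2);m=(g<th).astype(np.uint8)
    n,l,st,c=cv2.connectedComponentsWithStats(m);k=1+np.argmax(st[1:,4]);return c[k]+[x0,y0],st[k]
p1,a=blob(T,185,205,216,232);
print(S[189,255:275].max(1),T[166,280:292].max(1))
p2,b=blob(S,246,180,272,197,105);print("pad",p1,a,p2,b)
P=tri(t,p1,s,p2);print("tri",P,"plane t",plane(t,*p1,.255),"plane s",plane(s,*p2,.255))
k1,a=blob(T,280,158,292,172,50);print("knob",k1,a)
K=plane(t,*k1,.06);print(K,plane(t,*k1,.072))
Pp=plane(t,*p1,.255)
for Kz in(K,plane(t,*k1,.072)):
    v=Pp-Kz; y=np.arctan2(v[1],v[0])-np.arctan2(.255,-.14);print("len",np.hypot(*v[:2]),np.hypot(.14,.255),"yaw deg",np.degrees(y))
    R=np.array([[np.cos(y),-np.sin(y)],[np.sin(y),np.cos(y)]]);mid=(Pp+Kz)[:2]/2
    O=mid-R@np.array([-.07,.04]);N=O+R@[0,-.08];print("origin",O,"nest",N)
    # predicted corners of nest
    for h,sx,sy in((.054,.0255,.048),(.042,.0225,.045)):
        print([np.round((np.array(proj(t,[*(N+R@[i*sx,j*sy]),h]))-[170,115])*5).tolist() for i in(-1,1) for j in(-1,1)])
print("beech scene top corners", end=" ")
for i,j in((1,1),(1,-1),(-1,-1),(-1,1)):
    a=np.radians(6.86);RR=np.array([[np.cos(a),-np.sin(a)],[np.sin(a),np.cos(a)]]);q=np.array([.5887,-.3645])+RR@[i*.0225,j*.045];print(np.round((np.array(proj(s,[*q,.035]))-[180,180])*5+[0,300]),np.round((np.array(proj(t,[*q,.035]))-[310,165])*5+[360,0]))
E
python3 m.py
```

```text
[ 77  75  77  74  75  75  79  79  77  75  86 120 169 171 162 170 195 180
 153 123] [ 95  98  96  65  31  22  22  35  72 102 102  82]
pad [199.81712062 218.43190661] [  6   5  19  18 257] [258.07070707 189.05050505] [ 5  5 15  9 99]
tri [0.45984998 0.06437464 0.24946367] plane t [0.45910397 0.06370498 0.255     ] plane s [0.45361082 0.07352132 0.255     ]
knob [285.27272727 166.77272727] [ 3  6  5  6 22]
[ 0.63805279 -0.15916067  0.06      ] [ 0.63450281 -0.15787944  0.072     ]
len 0.28581773937146426 0.2909037641557771 yaw deg 9.994892267751428
origin [ 0.62445842 -0.07497155] nest [ 0.63834325 -0.1537574 ]
[[655.0, 288.0], [495.0, 317.0], [636.0, 206.0], [478.0, 235.0]]
[[646.0, 289.0], [498.0, 317.0], [630.0, 218.0], [483.0, 245.0]]
len 0.28260291901196266 0.2909037641557771 yaw deg 9.596314514744144
origin [ 0.62249208 -0.07485812] nest [ 0.6358285  -0.15373866]
[[655.0, 292.0], [495.0, 321.0], [637.0, 211.0], [478.0, 239.0]]
[[646.0, 294.0], [498.0, 320.0], [631.0, 223.0], [483.0, 249.0]]
beech scene top corners [508. 363.] [500.  69.]
[555. 318.] [648.  50.]
[607. 330.] [664. 122.]
[562. 376.] [514. 142.]
```

```bash
python3 - <<'E'
from h import *
t=r.camera("top");s=r.camera("scene");T=t["img"][:,:,::-1];S=s["img"][:,:,::-1]
a=up(T,230,148,300,200,8);b=up(S,195,200,275,262,8)[:,:800]
y=np.radians(9.9);R=np.array([[np.cos(y),-np.sin(y)],[np.sin(y),np.cos(y)]]);N=np.array([.623,-.0676])
out=[]
for c,(x0,y0),im in((t,(230,148),a),(s,(195,200),b)):
    for pts,col in (([(i*.0255,j*.048,.054) for i in(-1,1) for j in(-1,1)],(0,0,255)),([(i*.042,j*.048,.03) for i in(-1,1) for j in(-1,1)],(0,255,0)),([(0,-.095,.072),(0,-.095,.03)],(255,255,0)),([(x-0,yy+.08,0) for x in(-.0675,.0675) for yy in(-.16,.16)],(255,0,255))):
        for q in pts:
            p=(np.array(proj(c,[*(N+R@q[:2]),q[2]]))+.5-[x0,y0])*8
            cv2.circle(im,tuple(int(v) for v in p),3,col,-1)
b=b[:,:640]
W=800
cv2.imwrite("pics/ov.png",cv2.resize(np.hstack([a,b[:416]]),(800,int(800*416/(a.shape[1]+b.shape[1])))))
cv2.imwrite("pics/ovt.png",a);cv2.imwrite("pics/ovs.png",b)
E
```

```text
(no output)
```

View pics/ovt.png

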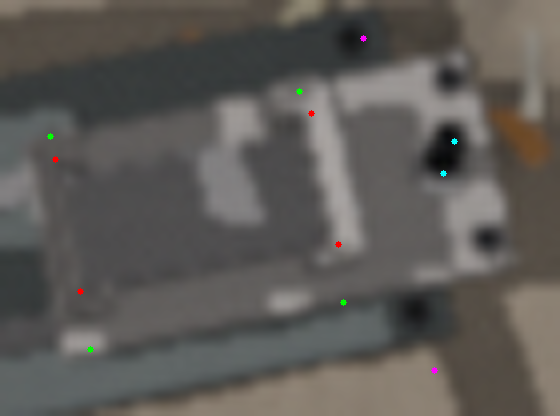

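View pics/ovs.png

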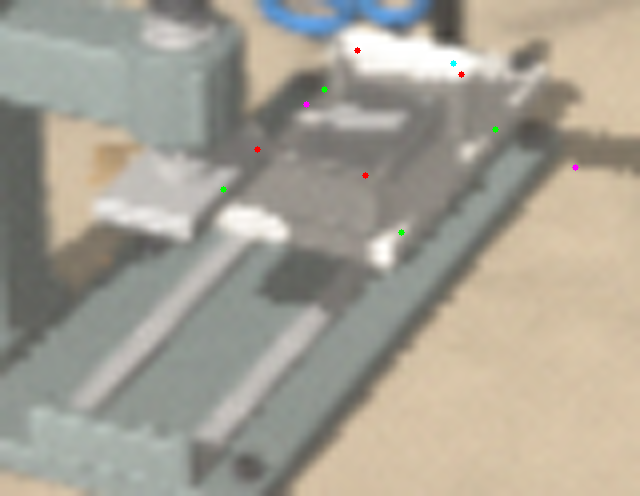

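The overlay fits within about 2 mm in the top view: predicted wall points (312,113) and (338,244) lie on the band's inner edge. I'll refine it with intensity profiles across the foot plate and walls.

```bash
python3 - <<'E'
from h import *
t=r.camera("top");s=r.camera("scene")
y=np.radians(9.9);R=np.array([[np.cos(y),-np.sin(y)],[np.sin(y),np.cos(y)]]);N=np.array([.623,-.0676])
def prof(c,xs,ys,z,ax):
    g=c["img"].astype(np.float32).mean(2)
    P=np.array([[proj(c,[*(N+R@[a,b]),z]) for b in ys] for a in xs],np.float32)
    return cv2.remap(g,P[...,0],P[...,1],cv2.INTER_LINEAR).mean(ax)
X=np.arange(-56,57,2)
for nm,c in(("top",t),("scene",s)):
  for y0,y1 in((.020,.034),(-.034,-.022)):
    p=prof(c,X/1e3,np.linspace(y0,y1,8),.042,1);print(nm,"x",y0,[f"{a}:{int(v)}" for a,v in zip(X,p)])
Y=np.arange(-66,67,2)
for nm,c in(("top",t),("scene",s)):
  for x0,x1 in((-.016,-.004),(.004,.016)):
    p=prof(c,np.linspace(x0,x1,6),Y/1e3,.042,0);print(nm,"y",x0,[f"{a}:{int(v)}" for a,v in zip(Y,p)])
E
```

```text
top x 0.02 ['-56:100', '-54:98', '-52:93', '-50:83', '-48:76', '-46:77', '-44:85', '-42:92', '-40:95', '-38:96', '-36:95', '-34:95', '-32:94', '-30:93', '-28:90', '-26:85', '-24:78', '-22:75', '-20:75', '-18:77', '-16:77', '-14:78', '-12:78', '-10:78', '-8:78', '-6:78', '-4:78', '-2:78', '0:79', '2:78', '4:79', '6:78', '8:78', '10:78', '12:77', '14:77', '16:77', '18:78', '20:81', '22:84', '24:88', '26:91', '28:92', '30:93', '32:92', '34:90', '36:86', '38:76', '40:67', '42:60', '44:58', '46:58', '48:58', '50:57', '52:58', '54:58', '56:58']
top x -0.034 ['-56:99', '-54:97', '-52:90', '-50:79', '-48:73', '-46:83', '-44:108', '-42:129', '-40:136', '-38:126', '-36:112', '-34:99', '-32:94', '-30:92', '-28:91', '-26:87', '-24:80', '-22:75', '-20:75', '-18:76', '-16:77', '-14:78', '-12:79', '-10:81', '-8:86', '-6:88', '-4:88', '-2:87', '0:85', '2:85', '4:85', '6:83', '8:82', '10:81', '12:80', '14:78', '16:78', '18:79', '20:84', '22:96', '24:109', '26:120', '28:123', '30:125', '32:126', '34:125', '36:121', '38:107', '40:89', '42:71', '44:62', '46:58', '48:57', '50:57', '52:57', '54:57', '56:5
[... 3235 characters left out ...]
0.004 ['-66:247', '-64:244', '-62:239', '-60:230', '-58:217', '-56:201', '-54:186', '-52:174', '-50:165', '-48:156', '-46:148', '-44:141', '-42:135', '-40:129', '-38:124', '-36:120', '-34:117', '-32:116', '-30:117', '-28:119', '-26:123', '-24:130', '-22:141', '-20:156', '-18:169', '-16:179', '-14:185', '-12:187', '-10:187', '-8:185', '-6:178', '-4:166', '-2:152', '0:140', '2:132', '4:126', '6:122', '8:120', '10:118', '12:118', '14:118', '16:118', '18:118', '20:119', '22:121', '24:124', '26:129', '28:133', '30:137', '32:139', '34:140', '36:142', '38:144', '40:146', '42:147', '44:148', '46:148', '48:148', '50:148', '52:149', '54:148', '56:147', '58:147', '60:146', '62:147', '64:147', '66:149']
```

```bash
cat >> h.py <<'E'
from scipy.spatial.transform import Rotation as Ro
def row(p,head):
    """shift/turn in tool axes (cm, rad) from the pose now to TCP p, closing axis at world heading head deg"""
    o=r.get_obs();C=Ro.from_quat(o["tcp_rot"]);h=np.radians(head);y=np.array([np.cos(h),np.sin(h),0]);z=np.array([0,0,-1.]);G=Ro.from_matrix(np.c_[np.cross(y,z),y,z])
    print(np.round((C.inv()*G).as_rotvec(),4).tolist(),np.round(C.inv().apply(np.array(p)-o["position"])*100,2).tolist())
yw=np.radians(9.9);RP=np.array([[np.cos(yw),-np.sin(yw)],[np.sin(yw),np.cos(yw)]]);N0=np.array([.6225,-.0678])
def press(x,y,s=0):
    """press own coords (about nest at loading place) -> world xy"""
    return N0+RP@[x,y]
E
python3 - <<'E'
from h import *
row([.4686,.2589,.36],-12)
E
```

```text
[0.0, 0.0, -1.0426] [52.61, -67.4, -15.46]
```

>>> {"api": "send_rows", "payload": {"targets": [[0,0,-0.3,15,-19,-15.5,1],[0,0,-0.3,15,-19,-15.5,1],[0,0,-0.5,26,-33,-15.5,1],[0,0,-0.5,26,-33,-15.5,1],[0,0,-0.5,26,-33,-15.5,1],[0,0,-0.8,39,-50,-15.5,1],[0,0,-0.8,39,-50,-15.5,1],[0,0,-0.8,39,-50,-15.5,1],[0,0,-1.04,52.6,-67.4,-15.5,1],[0,0,-1.04,52.6,-67.4,-15.5,1],[0,0,-1.04,52.6,-67.4,-15.5,1],[0,0,-1.04,52.6,-67.4,-15.5,1]]}}

```text
t: 1.8
position: [0.3749, -0.0021, 0.3397]
tcp_rot: [0.778, 0.628, 0.001, 0.001]
contact_force: [0.6, -0.6, -0.2]
gripper_width: 0.0939
gripper_force: 0.0
```

```bash
python3 -c "
from h import *
row([.4686,.2589,.36],-12)"
```

```text
[0.0021, 0.0002, -0.0026] [27.48, 3.67, -2.02]
```

>>> {"api": "send_rows", "payload": {"targets": [[0,0,0,27.5,3.7,-2,1],[0,0,0,27.5,3.7,-2,1],[0,0,0,27.5,3.7,-2,1],[0,0,0,27.5,3.7,-2,1],[0,0,0,27.5,3.7,-2,1],[0,0,0,27.5,3.7,-2,1],[0,0,0,27.5,3.7,8,1],[0,0,0,27.5,3.7,18,1],[0,0,0,27.5,3.7,28,1],[0,0,0,27.5,3.7,28,1],[0,0,0,27.5,3.7,28,1],[0,0,0,27.5,3.7,28,1]]}}

```text
t: 3.0
position: [0.4688, 0.2571, 0.0576]
tcp_rot: [0.778, 0.628, 0.001, 0.0]
contact_force: [-0.1, 0.4, 0.1]
gripper_width: 0.0941
gripper_force: 0.0
```

```bash
python3 -c "
from h import *
row([.4686,.2589,.0015],-12)
c=r.camera('top');I=c['img'][:,:,::-1]
cv2.imwrite('pics/c1.png',up(I,100,180,190,260,7))"
```

```text
[0.0011, -0.0007, -0.0025] [0.17, -0.07, 5.61]
```

>>> {"api": "send_rows", "payload": {"targets": [[0,0,0,0.2,0,3,1],[0,0,0,0.2,0,5,1],[0,0,0,0.2,0,5.6,1],[0,0,0,0.2,0,5.6,1],[0,0,0,0.2,0,5.6,0.4],[0,0,0,0.2,0,5.6,0.4],[0,0,0,0.2,0,5.6,0.4],[0,0,0,0.2,0,5.6,0.4],[0,0,0,0.2,0,5.6,0.4],[0,0,0,0.2,0,5.6,0.4]], "force": 8}}

```text
t: 4.05
position: [0.4692, 0.2589, 0.0032]
tcp_rot: [0.778, 0.628, 0.0, 0.0]
contact_force: [-0.7, -0.8, 0.5]
gripper_width: 0.0492
gripper_force: 0.0
```

>>> {"api": "send_rows", "payload": {"targets": [[0,0,0,0,0,0.15,0.5],[0,0,0,0,0,0.15,0.45],[0,0,0,0,0,0.15,0.4],[0,0,0,0,0,0.15,0.4],[0,0,0,0,0,0.15,0.4],[0,0,0,0,0,0.15,0.4],[0,0,0,0,0,0.15,0.4]]}}

```text
t: 4.75
position: [0.4691, 0.2589, 0.0015]
tcp_rot: [0.778, 0.628, -0.0, -0.0]
contact_force: [-0.6, 0.3, -0.5]
gripper_width: 0.045
gripper_force: 8.0
```

```bash
python3 -c "
from h import *
row([*press(0,0),.33],9.9)"
```

```text
[-0.0, -0.0, -0.3848] [-28.71, 21.87, -32.85]
```

>>> {"api": "send_rows", "payload": {"targets": [[0,0,0,0,0,-2,0.4],[0,0,0,0,0,-6,0.4],[0,0,0,0,0,-11,0.4],[0,0,0,0,0,-20,0.4],[0,0,0,0,0,-32.9,0.4],[0,0,0,0,0,-32.9,0.4],[0,0,0,0,0,-32.9,0.4],[0,0,0,0,0,-32.9,0.4],[0,0,-0.1,-7,5.5,-32.9,0.4],[0,0,-0.2,-14,11,-32.9,0.4],[0,0,-0.2,-14,11,-32.9,0.4],[0,0,-0.3,-21,16,-32.9,0.4]]}}

```text
t: 5.95
position: [0.5558, 0.0769, 0.3306]
tcp_rot: [0.674, 0.739, 0.0, 0.0]
contact_force: [0.1, 0.4, -1.5]
gripper_width: 0.0448
gripper_force: 8.0
```

```bash
python3 -c "
from h import *
row([*press(0,0),.33],9.9);row([*press(0,0),.12],9.9)"
```

```text
[0.0005, -0.0001, -0.0815] [-15.02, 5.33, 0.06]
[0.0005, -0.0001, -0.0815] [-15.02, 5.32, 21.06]
```

>>> {"api": "send_rows", "payload": {"targets": [[0,0,-0.08,-15,5.3,0,0.4],[0,0,-0.08,-15,5.3,0,0.4],[0,0,-0.08,-15,5.3,0,0.4],[0,0,-0.08,-15,5.3,0,0.4],[0,0,-0.08,-15,5.3,5,0.4],[0,0,-0.08,-15,5.3,10,0.4],[0,0,-0.08,-15,5.3,15,0.4],[0,0,-0.08,-15,5.3,21,0.4],[0,0,-0.08,-15,5.3,24,0.4],[0,0,-0.08,-15,5.3,24,0.4],[0,0,-0.08,-15,5.3,24,0.4]]}}

```text
t: 7.05
position: [0.621, -0.0657, 0.0907]
tcp_rot: [0.645, 0.764, -0.0, -0.001]
contact_force: [1.4, 0.5, 0.6]
gripper_width: 0.0449
gripper_force: 8.0
```

```bash
python3 - <<'E'
from h import *
print(r.get_obs()["position"]);row([*press(0,0),.06],9.9)
t=r.camera("top");s=r.camera("scene")
a=up(t["img"][:,:,::-1],225,130,305,205,7);b=up(s["img"][:,:,::-1],195,185,275,260,7)
cv2.imwrite("pics/held.png",cv2.resize(np.hstack([a,b]),(800,375)))
E
```

```text
[ 0.6210118  -0.06568283  0.09067279]
[-0.001, -0.0007, -0.0042] [-0.24, 0.11, 3.07]
```

View pics/held.png

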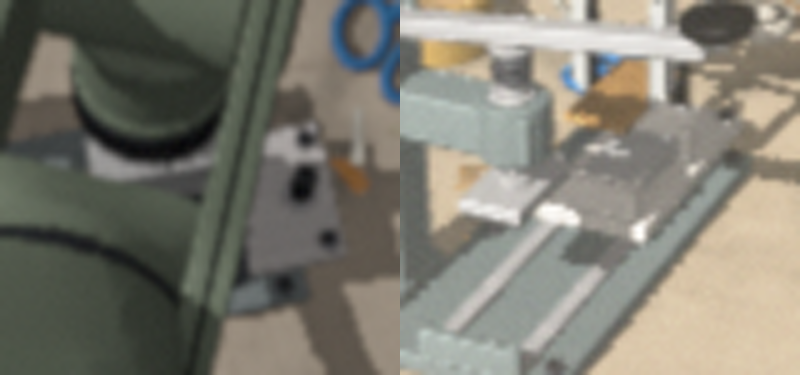

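Held view: in the top picture the arm hides the cork. In the scene picture the cork sits between the fingers over the nest at about (229,205). I'll measure its +y end in the scene view.

```bash
python3 - <<'E'
from h import *
s=r.camera("scene");o=r.get_obs();p=o["position"];I=s["img"]
hsv=cv2.cvtColor(np.ascontiguousarray(I),cv2.COLOR_RGB2HSV)
m=((hsv[...,1]>110)&(hsv[...,0]<25)).astype(np.uint8);m[:193]=0;m[214:]=0;m[:,:222]=0;m[:,:]*=1;m[:,262:]=0
n,l,st,c=cv2.connectedComponentsWithStats(m);k=1+np.argmax(st[1:,4]);print(st[k])
ys,xs=np.where(l==k)
for z in(p[2]+.006,p[2]):
    W=np.array([RP.T@(plane(s,x,y,z)[:2]-p[:2]) for x,y in zip(xs,ys)])*1000
    print(z,np.round(W.min(0),1),np.round(W.max(0),1))
for i in(-1,1):
    for j in(-1,1): print(i,j,[np.round(proj(s,[*(p[:2]+RP@[i*.0225,j*.045]),z]),1).tolist() for z in(p[2],p[2]+.006)])
for y in range(190,216):print(y,"".join("#" if l[y,x]==k else "." for x in range(222,264)))
E
```

```text
[233 198  10   7  45]
0.1004458140661457 [-16.5 -27.3] [17.5 14.1]
0.09444581406614569 [-11.7 -37.5] [22.6  4.2]
-1 -1 [[250.7, 198.8], [250.7, 197.3]]
-1 1 [[239.3, 210.3], [239.3, 208.7]]
1 -1 [[239.1, 196.2], [239.0, 194.7]]
1 1 [[227.2, 207.5], [227.2, 205.9]]
190 ..........................................
191 ..........................................
192 ..........................................
193 ..........................................
194 ..........................................
195 ..........................................
196 ..........................................
197 ..........................................
198 ................#####.....................
199 ...............######.....................
200 ..............#######.....................
201 ............#########.....................
202 ...........##########.....................
203 ..............#######.....................
204 ....................#.....................
205 ..........................................
206 ..........................................
207 ..........................................
208 ..........................................
209 ..........................................
210 ..........................................
211 ..........................................
212 ..........................................
213 ..........................................
214 ..........................................
215 ..........................................
```

```bash
python3 - <<'E'
from h import *
o=r.get_obs();print({k:np.round(v,4).tolist() for k,v in o.items()})
s=r.camera("scene");I=s["img"];o=r.get_obs();print(o["position"])
hsv=cv2.cvtColor(np.ascontiguousarray(I),cv2.COLOR_RGB2HSV)
for y in range(192,216):print(y," ".join(f"{v:3d}" for v in hsv[y,220:258,1]))
E
```

```text
{'t': 7.2, 'q': [-0.2444, 0.4164, 1.5109, 0.0001, 1.2075, -0.4127], 'qvel': [-0.001, -0.0057, 0.0024, -0.0025, -0.0021, -0.001], 'joint_efforts': [0.0418, -42.411, -25.1162, 0.0596, 0.0656, 0.0004], 'position': [0.6241, -0.0668, 0.0944], 'tcp_rot': [0.6452, 0.764, 0.0015, 0.003], 'contact_force': [-0.622, 0.0999, 0.2195], 'wrist_torque': [-0.0517, -0.0726, -0.0223], 'gripper_force': 7.9867, 'gripper_width': 0.0449}
[ 0.62394313 -0.06676676  0.09434473]
192   7   6   7   7   7   5   5   5   7   4   4   6   4   6   7   4   4   5   5   4   5   4   4   5   6   6   7   8   7  11   9  10  13  20  25  17  30  30
193  11   7   7   8   6   6   6   7   6   6   6   7   8   7   6   4   7   4   6   6   7   6   6   6   7   6   6   6   4   7   7   6  11  11  21  19  34  31
194   8  17  20  20  17  12  13   9   9   6   7   9   9   9   5   7   6   6   8   5   6   6   6   5   6   5   6   5   6   6   4   9   7  11  11  11  11  18
195  11  36  44  42  45  38  36  37  28  18  13  10  10   7   5  20  27  16   9  11   9   9   6   5   9   8  10  10   7   9   8   8   7   6   8  13  22  31
196  19  42  51  51
[... 2400 characters left out ...]
  45  29  20  16  20  15  17  19  19  18  25  20  21  17  20  22  24  20  21
212  16   9   6  12  15  35  52  50  37  16  15  13  16  10  17  20  19  14  14  15  15  15  17  19   6  15  16  11   5  18  22  22  20  22  24  24  22  18
213  14  11   8  14  17  44  56  38  16  13  11   8  15  17  21  20  14  11  11  12   9  15  12  19  19  15  13   8  12  12  17  19  20  20  24  22  23  25
214  14  11  11   7  15  23  32  15  13  13  10  10  18  20  21  13  14   8  14  12  12  14  12  12  17  13  17  12  17  15  18  17  19  28  24  24  25  24
215  12  13  13   7   8  20  12  16  13  15  14  16  17  20  16  15  14  11   8  10   8  11  12  10  11  17  15  15  15  17  20  19  20  22  22  22  23  24
```

Cork corners come out at (227,207) and (240,210), as predicted from the TCP, so the cork is centred in the grip. Lowering it now.

```bash
python3 -c "
from h import *
row([*press(0,0),.0445],9.9)"
```

```text
[0.0061, 0.0026, -0.0046] [-0.06, -0.19, 4.98]
```

>>> {"api": "send_rows", "payload": {"targets": [[0.006,0.003,-0.005,-0.1,-0.2,1,0.4],[0.006,0.003,-0.005,-0.1,-0.2,2,0.4],[0.006,0.003,-0.005,-0.1,-0.2,3,0.4],[0.006,0.003,-0.005,-0.1,-0.2,4,0.4],[0.006,0.003,-0.005,-0.1,-0.2,4.5,0.4],[0.006,0.003,-0.005,-0.1,-0.2,5,0.4],[0.006,0.003,-0.005,-0.1,-0.2,5,0.4],[0.006,0.003,-0.005,-0.1,-0.2,5,0.4]]}}

```text
t: 8.05
position: [0.6196, -0.0678, 0.0423]
tcp_rot: [0.643, 0.766, -0.001, -0.003]
contact_force: [-4.9, -0.5, 11.5]
gripper_width: 0.044
gripper_force: 14.6
```

```bash
python3 -c "
from h import *
row([*press(0,0),.0445],9.9);print(r.get_obs()['contact_force'])"
```

```text
[-0.0061, -0.0026, 0.0005] [-0.05, 0.28, -0.22]
[-4.91752849 -0.4568469  11.48647232]
```

>>> {"api": "send_rows", "payload": {"targets": [[-0.006,-0.003,0,0,0.25,-0.2,0.4],[-0.006,-0.003,0,0,0.25,-0.2,0.4],[-0.006,-0.003,0,0,0.25,-0.2,0.4],[-0.006,-0.003,0,0,0.25,-0.2,0.4]]}}

```text
t: 8.45
position: [0.6221, -0.0671, 0.0423]
tcp_rot: [0.643, 0.766, 0.0, 0.0]
contact_force: [0.7, 0.6, 0.9]
gripper_width: 0.0439
gripper_force: 8.5
```

```bash
python3 -c "
from h import *
row([*press(0,0),.0445],9.9)
s=r.camera('scene');row([*press(0,0),.0445],9.9);print(r.get_obs()['contact_force'])
cv2.imwrite('pics/low.png',up(s['img'][:,:,::-1],205,190,265,245,10))"
```

```text
[0.0003, -0.0002, 0.0002] [-0.08, 0.03, -0.22]
[0.0003, -0.0002, 0.0002] [-0.08, 0.03, -0.22]
[1.1429023  0.07090216 0.83184027]
```

View pics/low.png

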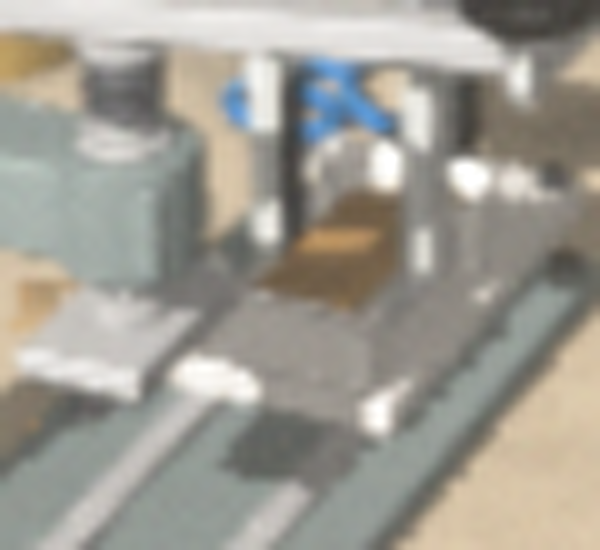

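Low view: the cork lies inside the nest below the guide tops, at about (238,216) in full-image pixels, with the fingers in the side openings. Releasing it.

>>> {"api": "send_rows", "payload": {"targets": [[0,0,0,0,0,0,0.6],[0,0,0,0,0,0,0.7],[0,0,0,0,0,0,0.7],[0,0,0,0,0,-1,0.7],[0,0,0,0,0,-5,0.7],[0,0,0,0,0,-10,1],[0,0,0,0,0,-12,1],[0,0,0,0,0,-12,1],[0,0,0,0,0,-12,1]]}}

```text
t: 9.4
position: [0.6217, -0.0671, 0.1625]
tcp_rot: [0.643, 0.766, 0.0, 0.0]
contact_force: [-0.6, -0.5, -0.2]
gripper_width: 0.093
gripper_force: 0.0
```

```bash
python3 - <<'E'
from h import *
row([.5887,-.3645,.10],6.86);row([.5887,-.3645,.006],6.86)
s=r.camera("scene");hsv=cv2.cvtColor(np.ascontiguousarray(s["img"]),cv2.COLOR_RGB2HSV)
m=((hsv[...,1]>75)&(hsv[...,0]<25)).astype(np.uint8);m[:202]=0;m[225:]=0;m[:,:225]=0;m[:,255:]=0
n,l,st,c=cv2.connectedComponentsWithStats(m);k=1+np.argmax(st[1:,4]);print(st[k],c[k])
W=np.array([RP.T@(plane(s,x,y,.048)[:2]-N0) for y,x in zip(*np.where(l==k))])*1000
print(np.round(np.percentile(W,[2,50,98],axis=0),1))
for i in(-1,1):
    for j in(-1,1):print(i,j,np.round(proj(s,[*press(i*.0225,j*.045),.048]),1))
for y in range(202,225):print(y,"".join("#" if l[y,x]==k else "." for x in range(222,258)))
E
```

```text
[0.0002, 0.0, 0.0533] [-28.72, -8.37, 6.25]
[0.0002, 0.0, 0.0533] [-28.72, -8.38, 15.65]
[232 210  18  11 117] [240.88034188 214.84615385]
[[-24.6 -32.8]
 [ -3.8  -2.3]
 [ 17.8  30. ]]
-1 -1 [251.2 210.5]
-1 1 [239.9 222.3]
1 -1 [239.7 207.9]
1 1 [228.  219.5]
202 ....................................
203 ....................................
204 ....................................
205 ....................................
206 ....................................
207 ....................................
208 ....................................
209 ....................................
210 .................###................
211 .................#########..........
212 ...............#############........
213 ..............##############........
214 .............###############........
215 .............##############.........
216 ...........##############...........
217 ...........#############............
218 ..........##############............
219 .............#.######...............
220 ..................#.................
221 ....................................
222 ....................................
223 ....................................
224 ....................................
```

>>> {"api": "send_rows", "payload": {"targets": [[0,0,0.05,-28.7,-8.4,3,1],[0,0,0.05,-28.7,-8.4,3,1],[0,0,0.05,-28.7,-8.4,3,1],[0,0,0.05,-28.7,-8.4,3,1],[0,0,0.05,-28.7,-8.4,3,1],[0,0,0.05,-28.7,-8.4,3,1],[0,0,0.05,-28.7,-8.4,6.2,1],[0,0,0.05,-28.7,-8.4,6.2,1],[0,0,0.05,-28.7,-8.4,6.2,1],[0,0,0.05,-28.7,-8.4,6.2,1]]}}

```text
t: 10.45
position: [0.5889, -0.363, 0.1005]
tcp_rot: [0.662, 0.75, 0.0, -0.0]
contact_force: [-0.4, -0.5, 0.1]
gripper_width: 0.0941
gripper_force: 0.0
```

```bash
python3 -c "
from h import *
row([.5887,-.3645,.006],6.86)
s=r.camera('scene');cv2.imwrite('pics/b1.png',up(s['img'][:,:,::-1],265,160,325,215,8))"
```

```text
[-0.0004, -0.0007, 0.0049] [-0.15, -0.04, 9.45]
```

View pics/b1.png

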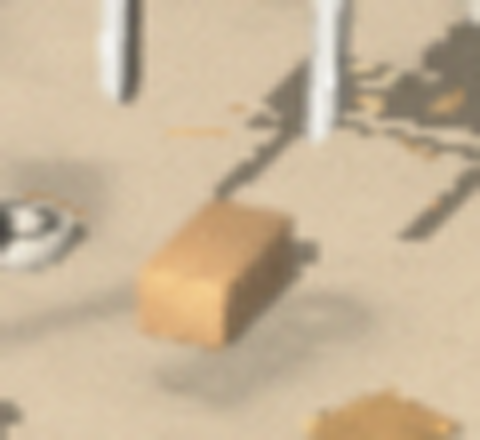

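The tan beech block is at about (291,193) in the scene view, centred below the fingers. Descend and grip.

>>> {"api": "send_rows", "payload": {"targets": [[0,0,0.005,-0.15,0,3,1],[0,0,0.005,-0.15,0,6,1],[0,0,0.005,-0.15,0,8.5,1],[0,0,0.005,-0.15,0,9.4,1],[0,0,0.005,-0.15,0,9.4,1],[0,0,0.005,-0.15,0,9.4,0.4],[0,0,0.005,-0.15,0,9.4,0.4],[0,0,0.005,-0.15,0,9.4,0.4],[0,0,0.005,-0.15,0,9.4,0.4],[0,0,0.005,-0.15,0,9.4,0.4],[0,0,0.005,-0.15,0,9.4,0.4],[0,0,0.005,-0.15,0,9.4,0.4]], "force": 15}}

```text
t: 11.7
position: [0.5887, -0.3659, 0.0066]
tcp_rot: [0.664, 0.748, -0.0, -0.0]
contact_force: [-1.0, 0.6, 0.6]
gripper_width: 0.0451
gripper_force: 15.0
```

>>> {"api": "send_rows", "payload": {"targets": [[0,0,0,0,0,0,0.4],[0,0,0,0,0,0,0.4],[0,0,0,0,0,0,0.4],[0,0,0,0,0,-2,0.4],[0,0,0,0,0,-6,0.4],[0,0,0,0,0,-10,0.4],[0,0,0,0,0,-12,0.4],[0,0,0,0,0,-12,0.4],[0,0,0,0,0,-12,0.4]]}}

```text
t: 12.6
position: [0.5885, -0.3656, 0.1257]
tcp_rot: [0.664, 0.748, 0.0, -0.0]
contact_force: [-1.2, -0.1, -1.0]
gripper_width: 0.0448
gripper_force: 15.0
```

```bash
python3 - <<'E'
from h import *
s=r.camera("scene");o=r.get_obs();p=o["position"];print(p,o["gripper_width"])
hsv=cv2.cvtColor(np.ascontiguousarray(s["img"]),cv2.COLOR_RGB2HSV)
y=Ro.from_quat(o["tcp_rot"]).as_matrix()[:,1];R=np.array([[y[0],-y[1]],[y[1],y[0]]])
for z in(p[2]-.006,p[2]+.029):
    for i in(-1,1):
        for j in(-1,1):print(i,j,round(z,3),np.round(proj(s,[*(p[:2]+R@[i*.0225,j*.045]),z]),1))
u,v=map(int,proj(s,[*p[:2],p[2]+.012]));print(u,v)
for a in range(v-14,v+16):print(a," ".join(f"{k:3d}" for k in hsv[a,u-18:u+18,1]))
row([*press(0,0),.126],9.9)
E
```

```text
[ 0.58763564 -0.36492581  0.12421759] 0.04512616215141355
-1 -1 0.118 [302.9 166.7]
-1 1 0.118 [293.6 175.4]
1 -1 0.118 [292.3 164.5]
1 1 0.118 [282.6 173. ]
-1 -1 0.153 [303.4 158.4]
-1 1 0.153 [294.1 166.8]
1 -1 0.153 [292.6 156.2]
1 1 0.153 [283.  164.4]
293 165
151  21  21  14   8   9  10  11  17  29  23   8  10  18  39  52  55  55  55  52  48  47  43  46  37  23  12  16  25  70 111 113 113 116 117 114  96
152  30  29  21  15  13  12  15  24  29  20   9   9  19  35  55  56  55  55  53  54  54  55  54  41  14  10  14  16  24  39  36  11  14  28  78 114
153  48  45  31  28  20  22  20  30  30  18   9  10  21  44  55  56  55  56  55  56  54  57  53  41  17  10  16  25  35  50  51  48  46  40  26  33
154  52  51  46  46  45  41  38  33  33  25  10  14  23  43  54  55  56  56  55  55  57  58  54  43  15   8  13  21  45  56  56  55  56  53  50  50
155  57  55  53  53  50  50  52  46  44  28   9  15  22  47  54  57  55  56  57  57  57  55  56  45  14   9   9  23  43  56  55  56  55  56  54  54
156  57  56  55  56  57  55  53  53  47  27  10  12  21  50  56  58  58  63  58  59  58  58  5
[... 2953 characters left out ...]
  56  55  55  60  58  55  58  57  58  59  57  57  54  55  61
177  56  57  55  55  53  55  54  57  55  53  60  64  66  65  66  64  66  67  63  57  58  58  55  58  56  54  57  57  55  57  59  55  58  55  55  55
178  58  56  56  58  54  57  56  57  56  57  57  54  56  57  55  57  55  57  57  59  57  57  56  59  58  59  60  56  56  56  54  56  55  58  53  53
179  56  54  53  53  59  55  55  58  57  56  57  59  56  56  58  56  58  57  54  56  54  58  57  55  55  55  55  55  55  55  53  53  58  55  54  61
180  54  57  55  56  56  57  57  59  55  55  56  56  55  55  59  58  58  55  56  57  60  58  58  55  56  57  56  53  56  56  53  55  55  53  55  54
[-0.0024, -0.0027, -0.0548] [29.1, 6.96, -0.12]
```

The held block's corners match the prediction within 0.5 px: bottom left (282.6,173) and bottom right (294,175). So it is centred on the TCP.

>>> {"api": "send_rows", "payload": {"targets": [[0,0,-0.055,29.1,7,-0.5,0.4],[0,0,-0.055,29.1,7,-0.5,0.4],[0,0,-0.055,29.1,7,-0.5,0.4],[0,0,-0.055,29.1,7,-0.5,0.4],[0,0,-0.055,29.1,7,-0.5,0.4],[0,0,-0.055,29.1,7,-0.5,0.4],[0,0,-0.055,29.1,7,2,0.4],[0,0,-0.055,29.1,7,3,0.4],[0,0,-0.055,29.1,7,3,0.4],[0,0,-0.055,29.1,7,3,0.4],[0,0,-0.055,29.1,7,3,0.4],[0,0,-0.055,29.1,7,3,0.4]]}}

```text
t: 13.85
position: [0.6247, -0.0699, 0.0975]
tcp_rot: [0.644, 0.765, 0.0, 0.001]
contact_force: [-0.4, -0.5, -0.6]
gripper_width: 0.0451
gripper_force: 15.0
```

```bash
python3 -c "
from h import *
r.camera('scene');print(r.get_obs()['position']);row([*press(0,0),.0545],9.9)"
```

```text
[ 0.62463579 -0.06970769  0.09744914]
[0.0015, 0.0007, -0.0012] [0.23, -0.18, 4.29]
```

>>> {"api": "send_rows", "payload": {"targets": [[0,0,0,0.23,-0.18,0,0.4],[0,0,0,0.23,-0.18,0.5,0.4],[0,0,0,0.23,-0.18,1,0.4],[0,0,0,0.23,-0.18,1.5,0.4],[0,0,0,0.23,-0.18,2,0.4],[0,0,0,0.23,-0.18,2.5,0.4],[0,0,0,0.23,-0.18,3,0.4],[0,0,0,0.23,-0.18,3.4,0.4],[0,0,0,0.23,-0.18,3.7,0.4],[0,0,0,0.23,-0.18,3.9,0.4],[0,0,0,0.23,-0.18,4.1,0.4],[0,0,0,0.23,-0.18,4.1,0.4]]}}

```text
t: 15.1
position: [0.6224, -0.0674, 0.0569]
tcp_rot: [0.643, 0.766, -0.0, 0.001]
contact_force: [-2.5, -1.3, 5.8]
gripper_width: 0.0449
gripper_force: 15.0
```

```bash
python3 -c "
from h import *
row([*press(0,0),.0545],9.9)"
```

```text
[0.0008, 0.0013, 0.0002] [-0.04, 0.0, 0.24]
```

>>> {"api": "send_rows", "payload": {"targets": [[0,0,0,0,0,0.1,0.4],[0,0,0,0,0,0.2,0.4],[0,0,0,0,0,0.2,0.4],[0,0,0,0,0,0.2,0.4]]}}

```text
t: 15.5
position: [0.6224, -0.0674, 0.0568]
tcp_rot: [0.643, 0.766, -0.0, 0.001]
contact_force: [-6.2, -0.9, 13.9]
gripper_width: 0.0446
gripper_force: 15.0
```

>>> {"api": "send_rows", "payload": {"targets": [[0,0,0,0,0,-0.5,0.4],[0,0,0,0,-0.15,-0.5,0.4],[0,0,0,0,-0.15,-0.5,0.4],[0,0,0,0,-0.15,-0.2,0.4],[0,0,0,0,-0.15,-0.1,0.4],[0,0,0,0,-0.15,0,0.4],[0,0,0,0,-0.15,0,0.4],[0,0,0,0,-0.15,0,0.4]]}}

```text
t: 16.3
position: [0.6211, -0.0669, 0.0566]
tcp_rot: [0.643, 0.766, 0.0, 0.0]
contact_force: [-4.3, 0.9, 16.0]
gripper_width: 0.045
gripper_force: 15.0
```

```bash
python3 - <<'E'
from h import *
s=r.camera("scene");o=r.get_obs();p=o["position"];print(p,o["contact_force"],o["wrist_torque"])
hsv=cv2.cvtColor(np.ascontiguousarray(s["img"]),cv2.COLOR_RGB2HSV)
for z in(.048,.054,.061,p[2]+.029):
        print(round(z,3),[np.round(proj(s,[*(p[:2]+RP@[i*.0225,j*.045]),z]),1).tolist() for i in(-1,1) for j in(-1,1)])
print("u 222..257")
for a in range(194,226):print(a," ".join(f"{k:3d}" for k in hsv[a,222:258,1]))
E
```

```text
[ 0.62104851 -0.06693672  0.05663298] [-5.08854468  1.35399389 16.4153987 ] [0.1985324  0.9801621  0.00689279]
0.048 [[251.4, 210.7], [240.1, 222.6], [239.9, 208.1], [228.2, 219.7]]
0.054 [[251.4, 209.2], [240.1, 221.0], [239.9, 206.6], [228.2, 218.2]]
0.061 [[251.4, 207.5], [240.1, 219.2], [239.8, 204.8], [228.1, 216.4]]
0.086 [[251.4, 201.3], [240.1, 212.8], [239.8, 198.7], [228.0, 210.0]]
u 222..257
194  17  17  15  11  13   7   5   7   6  10   8   8   7   6   6   7   7   6   6   6   7   5   6   7   7   6   6   6   6   8   7  12  12  10  18  13
195  45  46  42  40  36  37  30  24  15  15  13   9   8   5  25  19   4   1   5   6   5   5   8   6   8   8   6   8   6   7   8   6  12  14  13  10
196  52  51  51  50  52  49  48  32  12   8  15  12   0  61 104 111 102  84  57  21   7  11   3   9   9   9  10   9  11  10   9   8  11  16  24  23
197  52  49  50  50  52  40  21   3   9   8  13  15   4  53  82 107 123 126 101   4  41  51  43  23   9   7  14  10  15   8  23  25  29  30  41  41
198  54  49  52  55  48   4  73  47   5   5  12  17  36  86  72  12  34 117 100  23  53  53  47  25   
[... 3341 characters left out ...]
  23  21  20  20  23  26  28  31  34  44  38  28  25  24  21  15  22  23  23  21  21  22  21  16  11  12  16
222   9   9  11  11  16  21  20  20  19  21  23  19  19  23  22  17  20  17  23  22  20  19  21  17  21  20  23  21  20  26  23  11  12  13   8  13
223  11  11  13  18  19  19  21  21  18  19  24  21  20  20  18  21  24  21  21  20  20  21  24  18  23  22  23  19  21  26  14  12  12  10  11  13
224   9  17  19  23  18  16  16  23  20  20  19  18  19  21  18  18  21  19  18  22  20  21  18  22  26  23  21  19  22  15  11  10  12   8  11  12
225  16  19  20  20  17  16  16  20  16  18  20  23  19  21  23  19  23  21  18  15  23  20  21  22  21  22  19  18  17  19  13  10  13  13  16   9
```

>>> {"api": "send_rows", "payload": {"targets": [[0,0,0,0,0.05,-0.2,0.4],[0,0,0,0,0.05,-0.2,0.4],[0,0,0,0,0.05,-0.2,0.4]]}}

```text
t: 16.65
position: [0.6211, -0.0669, 0.0567]
tcp_rot: [0.643, 0.766, 0.0, 0.0]
contact_force: [-3.0, 0.7, 8.8]
gripper_width: 0.0446
gripper_force: 15.0
```

>>> {"api": "send_rows", "payload": {"targets": [[0,0,0,0,0,0,0.6],[0,0,0,0,0,0,0.75],[0,0,0,0,0,0,0.75],[0,0,0,0,0,-1,0.75],[0,0,0,0,0,-5,0.75],[0,0,0,0,0,-10,0.75],[0,0,0,-5,0,-10,0.75],[0,0,0,-10,0,-10,0.75],[0,0,0,-15,0,-10,0.75],[0,0,0,-20,0,-10,0.75],[0,0,0,-25,0,-10,0.75],[0,0,0,-25,0,-10,0.75]]}}

```text
t: 17.85
position: [0.6633, -0.3206, 0.1551]
tcp_rot: [0.646, 0.763, -0.001, 0.001]
contact_force: [0.3, 0.4, 0.5]
gripper_width: 0.0705
gripper_force: 0.0
```

```bash
python3 - <<'E'
from h import *
o=r.get_obs();print(o["position"],o["gripper_width"])
t=r.camera("top");s=r.camera("scene")
a=up(t["img"][:,:,::-1],230,140,295,205,8)
b=up(s["img"][:,:,::-1],210,180,245+30,245,8)[:520,:]
for c,im,(x0,y0) in((t,a,(230,140)),(s,b,(210,180))):
    for i in(-1,1):
        for j in(-1,1):
            q=(np.array(proj(c,[*press(i*.0225,j*.045),.083]))+.5-[x0,y0])*8
            cv2.circle(im,tuple(int(v) for v in q),2,(0,0,255),-1)
im=np.hstack([a,b]);print(im.shape);cv2.imwrite("pics/placed.png",cv2.resize(im,None,fx=800/im.shape[1],fy=800/im.shape[1]))
E
```

```text
[ 0.6633075  -0.32055504  0.15512087] 0.07049410115744485
(520, 1040, 3)
```

View pics/placed.png

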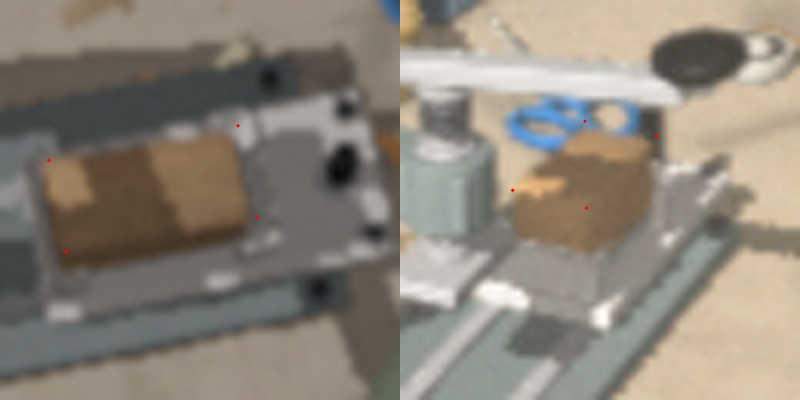

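Placed view: the block sits in the nest, between the end walls. Its observed top corners lie about 1 to 3 px below the predicted ones, most at the -y end, so I'll check height and tilt numerically by triangulating the corners.

```bash
python3 - <<'E'
from h import *
t=r.camera("top");s=r.camera("scene")
for nm,c,b in(("top",t,(232,155,275,190)),("scene",s,(224,198,260,224))):
    x0,y0,x1,y1=b
    h=cv2.cvtColor(np.ascontiguousarray(c["img"]),cv2.COLOR_RGB2HSV)[y0:y1,x0:x1,1]
    H=cv2.resize(h,None,fx=4,fy=4,interpolation=cv2.INTER_LINEAR)
    m=(H>70).astype(np.uint8);n,l,st,cc=cv2.connectedComponentsWithStats(m);k=1+np.argmax(st[1:,4]);m=(l==k).astype(np.uint8)
    hull=cv2.convexHull(max(cv2.findContours(m,0,1)[0],key=cv2.contourArea))
    e=cv2.approxPolyDP(hull,5,True)[:,0]
    P=(e+.5)/4-.5+[x0,y0];print(nm,np.round(P,1).tolist())
    print(" own mm @.083",[np.round(RP.T@(plane(c,*p,.083)[:2]-N0)*1000,1).tolist() for p in P])
    print(" pred",[np.round(proj(c,[*press(i*.0225,j*.045),z]),1).tolist() for z in(.083,.048) for i in(-1,1) for j in(-1,1)])
h=cv2.cvtColor(np.ascontiguousarray(s["img"]),cv2.COLOR_RGB2HSV)
print("S sat/val u226..256")
for a in range(196,224):print(a," ".join(f"{k:3d}" for k in h[a,226:257,1]))
for a in range(196,224):print(a," ".join(f"{k:3d}" for k in h[a,226:257,2]))
E
```

```text
top [[266.9, 162.4], [269.6, 173.6], [268.4, 177.4], [245.6, 182.9], [239.4, 182.1], [237.1, 165.9]]
 own mm @.083 [[16.1, -39.9], [-18.2, -41.0], [-28.4, -35.3], [-32.2, 31.4], [-26.7, 48.4], [21.8, 46.0]]
 pred [[271.3, 174.8], [240.3, 180.5], [268.2, 160.0], [237.4, 165.6], [270.6, 177.9], [240.5, 183.5], [267.6, 163.5], [237.8, 169.0]]
scene [[250.6, 203.1], [249.6, 213.1], [244.9, 218.4], [238.1, 220.1], [228.9, 217.1], [227.9, 209.6], [238.4, 201.6]]
 own mm @.083 [[-24.9, -34.8], [-51.4, 30.2], [-52.1, 68.3], [-37.1, 87.7], [-1.1, 83.2], [25.0, 39.8], [18.3, -26.5]]
 pred [[251.2, 201.7], [239.9, 213.3], [239.6, 199.1], [227.8, 210.5], [251.2, 210.5], [239.9, 222.3], [239.7, 207.9], [228.0, 219.5]]
S sat/val u226..256
196  49  46  47  42  38  36   6  85 103  93 104 111 100  83  60  23   2  11   8  29  25  24   4  14   6   9   9   9  15  19  42
197  52  45  21  24  56  75  90 122 128 113  85 107 120 129  99   0  43  49  47  25  47 102  71  19  19  16  30  33  42  44  54
198  46   4  81 104 125 133 142 146 153 139  80  13  31 119  92  27  56  56  54  48   7 105 115  25  24  26  
[... 6102 characters left out ...]
 121 125 120 119 118 120 129 138 141 147 179 219 197 154 133
219 122 118 125 140 155 167 145 138 140 136 138 139 139 141 133 126 124 131 125 118 125 131 140 140 141 150 181 211 163 134 119
220 120 116 126 145 147 150 147 148 146 151 154 144 142 140 130 126 133 134 123 121 133 140 142 143 144 146 153 159 133 117 126
221 114 127 148 154 152 155 157 152 151 148 142 135 149 149 136 135 148 131 124 129 141 144 141 140 145 144 142 133 119 122 148
222 124 146 156 156 161 159 158 155 155 152 151 149 154 148 147 148 138 132 128 139 141 143 143 144 144 138 135 118 110 124 153
223 148 155 158 158 155 158 156 157 155 160 154 157 154 153 151 144 139 137 139 141 141 143 146 145 143 138 129 110 109 131 158
```

```bash
python3 - <<'E'
from h import *
t=r.camera("top");s=r.camera("scene")
for n,a,b in(("+x-y",(266.9,162.4),(238.4,201.6)),("-x-y",(269.6,173.6),(250.6,203.1)),("+x+y",(237.1,165.9),(227.9,209.6))):
    P=tri(t,a,s,b);print(n,np.round(RP.T@(P[:2]-N0)*1000,1),round(P[2]*1000,1),np.round(np.array(proj(t,P))-a,2),np.round(np.array(proj(s,P))-b,2))
hsv=cv2.cvtColor(np.ascontiguousarray(t["img"]),cv2.COLOR_RGB2HSV)
print("top sat then val u232..275")
for a in range(156,188):print(a," ".join(f"{k:3d}" for k in hsv[a,232:276,1]))
for a in range(156,188):print(a," ".join(f"{k:3d}" for k in hsv[a,232:276,2]))
E
```

```text
+x-y [ 21.5 -39.9] 75.0 [-0.52 -0.95] [0.86 0.23]
-x-y [-19.2 -42. ] 78.9 [0.35 0.66] [-0.6  -0.15]
+x+y [20.9 46.4] 87.2 [-0.08 -0.15] [0.14 0.04]
top sat then val u232..275
156  40  40  37  36  27  14  10  11   4  11  11  15  15  15  18  18  22  15  19  11  15  22  11  19  18  18  18  11  18  18  15  15  19  12  11  15  14  14  18  15  10  10   3   0
157  20  10   7   7  11  11  15  18  15  15  18  19  15  18  15  19  18  18  15  15  19  11  18  18  18  15  22  19  15  15  15  11  11   7   6   6   3   5   0   0   7   8   8  10
158   7  15  15  18  15  15  15  18  18  15  18  15  18  15  15  15  15  15  19  18  15  15  15  19  23  15  19  15  15  15  15   6   5   5   7   9   8   9   6   8  10   9   9   9
159  18  15  19  15  19  15  15  15  15  18  18  11  19  14  18  11  18  18  11  15  18  23  18  15  11  10   6   3   3   3   3   5  10  12  12  10  13   8   8   9  12  11  10  11
160  15  19  15  18  18  18  15  15  18  18  15  15  15  18  18  15  15  15  15  15  11  18  18  10   3   5   6  10  10  13  12  14  15  20  24  15   8   9   9   9   9  11  11  11
161  14  17  15  15  15  
[... 9894 characters left out ...]
  87 103  96  94  90  93  99 103  94  95 101 104 107 105 107 109 109 109 110 110 111 111 110 110 111 111 111 121 135 141 140 137 131 117 111 110 107 105 102 102
185  68  68  68  71  88 106  97  93  94  97  97  97  99 106 108 110 110 110 110 109 110 110 111 111 111 110 112 112 112 110 114 134 162 168 165 156 141 112 102 100  91  86  82  82
186  69  68  67  75  91 106  94  92  93  96  98  95  99 109 111 111 110 110 111 111 111 112 112 112 112 112 112 111 111 111 112 128 153 158 150 130 111  87  82  82  82  89  89  89
187  78  74  74  82  94 102  96  90  86  91  94  96 103 110 111 111 112 111 111 112 111 111 113 112 113 110 106 104 102 103  98 100 104 105 100  87  83  87  90  91  95 108 111 111
```

The triangulated corners show the block tilted: +y end about 87 mm high, -y end about 77 mm. So the cork is not flat. I'll lift the block off again and inspect the cork.

```bash
python3 -c "
from h import *
row([*press(0,0.001),.155],9.9);row([*press(0,0.001),.060],9.9)"
```

```text
[0.0001, -0.0004, 0.0023] [24.79, 0.14, 0.1]
[0.0001, -0.0004, 0.0023] [24.78, 0.14, 9.6]
```

>>> {"api": "send_rows", "payload": {"targets": [[0,0,0,24.8,0.1,0,0.8],[0,0,0,24.8,0.1,0,0.8],[0,0,0,24.8,0.1,0,0.8],[0,0,0,24.8,0.1,0,0.8],[0,0,0,24.8,0.1,0,0.8],[0,0,0,24.8,0.1,4,0.8],[0,0,0,24.8,0.1,8,0.8],[0,0,0,24.8,0.1,9.5,0.8],[0,0,0,24.8,0.1,9.5,0.8],[0,0,0,24.8,0.1,9.5,0.4],[0,0,0,24.8,0.1,9.5,0.4],[0,0,0,24.8,0.1,9.5,0.4]], "force": 12}}

```text
t: 19.35
position: [0.624, -0.0694, 0.0629]
tcp_rot: [0.644, 0.765, 0.001, 0.002]
contact_force: [0.1, 0.1, 0.9]
gripper_width: 0.0546
gripper_force: 0.0
```

>>> {"api": "send_rows", "payload": {"targets": [[0,0,0,0,0,0,0.4],[0,0,0,0,0,0,0.4],[0,0,0,0,0,0,0.4],[0,0,0,0,0,-1,0.4],[0,0,0,0,0,-3,0.4],[0,0,0,0,0,-7,0.4],[0,0,0,-4,0,-9,0.4],[0,0,0,-9,0,-9,0.4],[0,0,0,-14,0,-9,0.4],[0,0,0,-19,0,-9,0.4],[0,0,0,-24,0,-9,0.4],[0,0,0,-25,0,-9,0.4]]}}

```text
t: 20.55
position: [0.6644, -0.3211, 0.1498]
tcp_rot: [0.645, 0.764, -0.001, 0.001]
contact_force: [0.4, 0.8, -0.6]
gripper_width: 0.0447
gripper_force: 12.0
```

```bash
python3 - <<'E'
from h import *
o=r.get_obs();print(o["position"],o["gripper_width"])
t=r.camera("top");s=r.camera("scene")
for nm,c,b in(("top",t,(230,154,280,190)),("scene",s,(222,196,262,226))):
    x0,y0,x1,y1=b;h=cv2.cvtColor(np.ascontiguousarray(c["img"]),cv2.COLOR_RGB2HSV)
    print(nm,"u0",x0);
    for a in range(y0,y1):print(a," ".join(f"{k:3d}" for k in h[a,x0:x1,1]))
    H=cv2.resize(h[y0:y1,x0:x1,1],None,fx=4,fy=4,interpolation=cv2.INTER_LINEAR)
    m=(H>70).astype(np.uint8);n,l,st,cc=cv2.connectedComponentsWithStats(m);k=1+np.argmax(st[1:,4])
    e=cv2.approxPolyDP(cv2.convexHull(max(cv2.findContours((l==k).astype(np.uint8),0,1)[0],key=cv2.contourArea)),4,True)[:,0]
    P=(e+.5)/4-.5+[x0,y0];print(np.round(P,1).tolist())
    print(" own@.048",[np.round(RP.T@(plane(c,*p,.048)[:2]-N0)*1000,1).tolist() for p in P])
    print(" pred .048",[np.round(proj(c,[*press(i*.0225,j*.045),.048]),1).tolist() for i in(-1,1) for j in(-1,1)])
E
```

```text
[ 0.66442909 -0.32110597  0.14975071] 0.04474030527143643
top u0 230
154  47  47  48  50  45  50  48  46  43  46  48  45  39  40  38  33  26  17  14   7   7   8  15  15  15  18  15  18  15  18  15  18  15  19  18   8  15  15  15  15  15  15  19  16   6  18  20  15   7  39
155  47  45  48  46  48  44  48  40  37  35  34  27  17  10   7   7  11  15  15  18  18  18  19  15  15  15  19  18  18  15  15  15  18  15  19  15  11  19  19  19  15  19  16  17  17  16  14  10   9  27
156  43  42  43  37  35  33  23  17  14   7   7  11  11  19  15  22  15  15  15  15  18  15  18  15  22  15  15  15  19  15  18  15  15  15  19  15  15  11  11  14  15  14  14   7   3   3   3   5  10  14
157  35  27  17  10   4   7  15  15  15  15  18  15  18  19  18  15  18  18  15  18  18  15  15  15  18  15  18  15  15  19  19  18  22  11  14   3   3   3   5   5   0   0   7   8   8   9   9  10   9  11
158   4  11  15  19  15  15  18  18  11  18  18  18  15  15  18  15  18  19  15  15  15  18  18  15  14  18  19  19  19  15  18  18  14   6   5   7   7   7   8   9   8  10  10   9   9   9   9  11   9  10
159  12  19
[... 11032 characters left out ...]
9  21  18  18  18  21  20  24  21  20  18  24  21  20  26  20  21  21  21  21  19  22  22  22  14  11   6  15  11  10  12  18  33
224  11  14  16  17  19  16  20  20  18  18  24  21  22  21  19  21  21  22  16  23  20  18  23  19  23  21  24  19  18  14  18  12  10  12  11  10   9  20  36  57
225  14  20  20  17  20  19  19  18  18  19  21  21  21  24  20  23  21  21  19  19  25  18  23  25  23  23  24  18  15  16   8  10  13  11  11  13  13  30  51  58
[[249.9, 212.1], [244.9, 218.4], [240.4, 220.1], [231.6, 218.1], [239.9, 209.6]]
 own@.048 [[-23.2, -32.5], [-26.1, 14.0], [-17.4, 31.1], [15.5, 31.7], [16.2, -33.7]]
 pred .048 [[251.2, 210.5], [239.9, 222.3], [239.7, 207.9], [228.0, 219.5]]
```

Checked column by column, the cork lies flat: its edges are shifted uniformly, about (-2,+2) mm in the top view and within about 1 px in the scene view. Only the block's +y end was riding on the flared lip. Top camera and robot differ by about 2 mm, so the nest is really about 1.5 mm further to own -y and +x. The block now sits tilted in the grip, so I'll level it on the bench first.

>>> {"api": "send_rows", "payload": {"targets": [[0,0,0,-3,-8.2,0,0.4],[0,0,0,-3,-8.2,5,0.4],[0,0,0,-3,-8.2,9,0.4],[0,0,0,-3,-8.2,12,0.4],[0,0,0,-3,-8.2,13,0.4],[0,0,0,-3,-8.2,13.5,0.4],[0,0,0,-3,-8.2,13.5,0.4],[0,0,0,-3,-8.2,13.5,0.55],[0,0,0,-3,-8.2,13.5,0.6],[0,0,0,-3,-8.2,14.2,0.6],[0,0,0,-3,-8.2,14.2,0.6],[0,0,0,-3,-8.2,14.2,0.6]]}}

```text
t: 21.85
position: [0.5894, -0.3585, 0.0083]
tcp_rot: [0.643, 0.766, 0.0, -0.0]
contact_force: [-0.0, -0.2, 0.3]
gripper_width: 0.0564
gripper_force: 0.0
```

```bash
python3 - <<'E'
from h import *
o=r.get_obs();p=o["position"];print(p,o["gripper_width"],o["contact_force"])
s=r.camera("scene");h=cv2.cvtColor(np.ascontiguousarray(s["img"]),cv2.COLOR_RGB2HSV)
for z in(0,.035):print(z,[np.round(proj(s,[*(p[:2]+RP@[i*.0225,j*.045]),z]),1).tolist() for i in(-1,1) for j in(-1,1)])
for a in range(180,208):print(a," ".join(f"{k:3d}" for k in h[a,276:306,1]))
E
```

```text
[ 0.58938435 -0.35848876  0.00825729] 0.05637025846152584 [-0.02458918 -0.19597179  0.25979307]
0 [[299.7, 194.1], [291.7, 203.9], [289.1, 191.9], [280.8, 201.5]]
0.035 [[300.1, 186.3], [292.1, 195.8], [289.5, 184.1], [281.1, 193.5]]
180  57  55  55  54  42  13   9  15  35  51  56  55  56  55  57  56  57  56  57  64  57  38  19   9  12  20  43  54  51  59
181  55  54  57  54  42  14  10  15  33  55  56  56  55  54  51  57  53  58  56  56  55  36  21   8  13  21  36  50  53  55
182  56  54  54  53  38  11   8  14  36  48  56  49  53  56  56  53  52  54  53  55  51  31  16   9  14  20  36  53  50  50
183  53  54  55  51  27   6   8  15  33  43  53  55  55  57  56  57  56  59  54  49  50  28  14   8  13  23  46  53  56  56
184  53  54  54  53  26   5   9  14  28  53  55  56  56  58  58  60  56  56  55  59  48  30  12   6   8  25  38  52  56  56
185  54  52  50  51  27   6   9  17  36  54  58  57  66  77  71  74  62  60  58  55  54  28  16   8   8  26  50  55  57  56
186  54  53  53  53  31   9   9  17  44  50  58  65  91 100 103 102  98  96  91  74  66  31  10   6   8  25  47  56  58  5
[... 1905 characters left out ...]
 114 112 112 109 113 108  90  65  51  52  53  52  50  51  55  54  53  54  55  55
203  55  56  56  57  58  60  65  73  81  90  99 106 106 110 112  95  62  54  53  52  53  51  54  55  52  51  51  57  54  55
204  56  57  56  55  57  59  58  57  57  65  64  67  75  82  93  72  56  51  52  55  52  52  52  51  50  52  53  53  55  54
205  53  58  57  57  57  56  57  56  55  55  53  53  56  56  59  58  56  54  51  52  52  52  52  51  55  55  54  54  53  55
206  58  57  55  56  55  54  54  54  57  54  55  55  54  53  50  55  53  52  56  52  52  53  53  54  50  53  56  53  53  53
207  58  57  55  58  56  56  51  54  58  56  54  57  54  54  53  50  53  55  55  52  55  55  54  52  51  53  57  56  56  55
```

>>> {"api": "send_rows", "payload": {"targets": [[0,0,0,0.65,0,0,0.6],[0,0,0,0.65,0,-0.1,0.6],[0,0,0,0.65,0,-0.1,0.6],[0,0,0,0.65,0,-0.1,0.4],[0,0,0,0.65,0,-0.1,0.4],[0,0,0,0.65,0,-0.1,0.4],[0,0,0,0.65,0,-0.1,0.4],[0,0,0,0.65,0,-0.1,0.4]], "force": 20}}

```text
t: 22.7
position: [0.5887, -0.3523, 0.0097]
tcp_rot: [0.643, 0.766, 0.0, 0.0]
contact_force: [0.7, 0.0, 1.1]
gripper_width: 0.045
gripper_force: 20.0
```

```bash
python3 - <<'E'
from h import *
o=r.get_obs();p=o["position"];print(p,o["gripper_width"],o["gripper_force"],o["contact_force"])
s=r.camera("scene");h=cv2.cvtColor(np.ascontiguousarray(s["img"]),cv2.COLOR_RGB2HSV)
for z in(0,.035):print(z,[np.round(proj(s,[*(p[:2]+RP@[i*.0225,j*.045]),z]),1).tolist() for i in(-1,1) for j in(-1,1)])
for a in range(190,206):print(a," ".join(f"{k:3d}" for k in h[a,276:298,1]))
row([*press(.001,-.0015),.13],9.9)
E
```

```text
[ 0.58873447 -0.35226899  0.00965809] 0.04495569480109475 20.000134706497192 [0.67231629 0.02883242 1.14164977]
0 [[299.1, 194.8], [291.0, 204.6], [288.4, 192.6], [280.1, 202.2]]
0.035 [[299.5, 186.9], [291.4, 196.5], [288.8, 184.7], [280.4, 194.1]]
190  55  56  53  56  50  28   9  14  53 105 114 115 114 112 112 109 109 109  96  43  10   8
191  55  56  55  57  49  32  10  26  87 113 115 115 113 114 115 107 109 109  91  40   8   9
192  55  54  56  55  49  28  23  68 109 112 115 118 110 114 113 110 108 109  93  39   9   9
193  55  55  56  54  52  43  63 103 112 114 113 113 113 113 113 111 111 107  93  34  10   9
194  57  56  58  57  66  84  99 110 112 111 111 111 110 113 113 111 112 107  87  30  10  12
195  54  52  55  58  73  97 108 106 108 108 112 113 109 109 108 109 113 108  81  27  10  13
196  55  54  54  55  77 102 107 108 106 111 110 108 107 105 110 110 108 104  69  19   8  12
197  52  52  54  56  74 104 108 113 110 109 109 111 105 105 110 111 108  96  74  23  10  18
198  52  53  53  59  73 103 111 111 111 108 109 108 108 107 108 114 102  91  78  44  29  41
199  54  54  57  56  73 102 110 113 111 113 112 110 109 107 112 116 106  95  93  71  53  55
200  55  54  57  58  73 107 112 113 115 111 112 110 109 110 111 115 101 102  87  65  53  55
201  54  55  53  55  73 107 112 110 109 111 112 111 111 111 112 113 100  91  68  57  57  53
202  54  56  56  57  68  96 102 106 109 109 111 112 110 110 114 113  93  68  56  51  50  56
203  55  57  56  58  59  63  66  71  80  91 100 104 108 111 109 107  74  54  54  53  52  54
204  58  58  57  55  54  57  59  60  58  63  66  66  75  84  92  87  59  55  52  53  49  51
205  56  58  57  58  57  56  58  56  55  55  59  53  55  57  60  56  56  56  53  50  52  49
[0.0004, 0.0003, 0.0002] [27.29, 8.33, -12.03]
```

>>> {"api": "send_rows", "payload": {"targets": [[0,0,0,0,0,-3,0.4],[0,0,0,0,0,-7,0.4],[0,0,0,0,0,-12,0.4],[0,0,0,27.3,8.3,-12,0.4],[0,0,0,27.3,8.3,-12,0.4],[0,0,0,27.3,8.3,-12,0.4],[0,0,0,27.3,8.3,-12,0.4],[0,0,0,27.3,8.3,-12,0.4],[0,0,0,27.3,8.3,-12,0.4],[0,0,0,27.3,8.3,-10,0.4],[0,0,0,27.3,8.3,-9,0.4],[0,0,0,27.3,8.3,-9,0.4]]}}

```text
t: 23.95
position: [0.621, -0.0688, 0.0968]
tcp_rot: [0.643, 0.766, -0.001, -0.002]
contact_force: [0.2, 0.1, -1.0]
gripper_width: 0.0449
gripper_force: 20.0
```

>>> {"api": "send_rows", "payload": {"targets": [[0,0,0,0,0,0,0.4],[0,0,0,0,0,0,0.4],[0,0,0,0,0,0,0.4]]}}

```text
t: 24.25
position: [0.6238, -0.07, 0.1004]
tcp_rot: [0.644, 0.765, 0.0, 0.001]
contact_force: [-0.0, -0.6, -1.4]
gripper_width: 0.0449
gripper_force: 20.0
```

```bash
python3 -c "
from h import *
print(r.get_obs()['position']);row([*press(.001,-.0015),.0577],9.9)"
```

```text
[ 0.62384339 -0.07002012  0.10039015]
[0.0014, 0.0006, -0.0011] [0.09, -0.0, 4.27]
```

>>> {"api": "send_rows", "payload": {"targets": [[0,0,0,0.05,0,0.5,0.4],[0,0,0,0.05,0,1,0.4],[0,0,0,0.05,0,1.5,0.4],[0,0,0,0.05,0,2,0.4],[0,0,0,0.05,0,2.5,0.4],[0,0,0,0.05,0,3,0.4],[0,0,0,0.05,0,3.3,0.4],[0,0,0,0.05,0,3.6,0.4],[0,0,0,0.05,0,3.8,0.4],[0,0,0,0.05,0,4,0.4],[0,0,0,0.05,0,4.1,0.4],[0,0,0,0.05,0,4.1,0.4]]}}

```text
t: 25.45
position: [0.6232, -0.0685, 0.0585]
tcp_rot: [0.643, 0.766, 0.0, -0.0]
contact_force: [-0.1, 0.2, -0.7]
gripper_width: 0.0447
gripper_force: 20.0
```

>>> {"api": "send_rows", "payload": {"targets": [[0,0,0,0,0,0.1,0.4],[0,0,0,0,0,0.2,0.4],[0,0,0,0,0,0.2,0.4],[0,0,0,0,0,0.2,0.4]]}}

```text
t: 25.85
position: [0.6235, -0.0686, 0.0576]
tcp_rot: [0.643, 0.766, 0.0, 0.0]
contact_force: [-2.3, 0.3, 5.6]
gripper_width: 0.0452
gripper_force: 20.0
```

Contact came at TCP 57.6 mm against an expected 57.7 mm, so the block is seated. Release, retreat and check.

>>> {"api": "send_rows", "payload": {"targets": [[0,0,0,0,0,-0.1,0.4],[0,0,0,0,0,-0.1,0.6],[0,0,0,0,0,-0.1,0.75],[0,0,0,0,0,-0.1,0.75],[0,0,0,0,0,-1,0.75],[0,0,0,0,0,-5,0.75],[0,0,0,0,0,-9,0.75],[0,0,0,-5,0,-9,0.75],[0,0,0,-10,0,-9,0.5],[0,0,0,-15,0,-9,0.4],[0,0,0,-20,0,-9,0.4],[0,0,0,-22,0,-9,0.4]]}}

```text
t: 27.05
position: [0.6611, -0.2906, 0.1473]
tcp_rot: [0.645, 0.764, -0.0, 0.001]
contact_force: [0.2, -0.1, 0.5]
gripper_width: 0.0416
gripper_force: 0.0
```

```bash
python3 - <<'E'
from h import *
t=r.camera("top");s=r.camera("scene")
for nm,c,b in(("top",t,(232,154,278,190)),("scene",s,(224,196,260,222))):
    x0,y0,x1,y1=b;h=cv2.cvtColor(np.ascontiguousarray(c["img"]),cv2.COLOR_RGB2HSV)
    print(nm,"u0",x0,"pred .083",[np.round(proj(c,[*press(i*.0225,j*.045),.083]),1).tolist() for i in(-1,1) for j in(-1,1)])
    g=cv2.resize(h[y0:y1,x0:x1,1],None,fx=4,fy=4).astype(int)
    f=h[...,1].astype(float)
    if nm=="top":
        for u in(240,244,248,252,256,260,264):
            col=f[:,u];v=[k+(66-col[k])/(col[k+1]-col[k]) for k in range(155,172) if col[k]<66<=col[k+1]][:1];w=[k+(66-col[k])/(col[k+1]-col[k]) for k in range(172,188) if col[k]>=66>col[k+1]][:1];print(u,np.round(v+w,1))
        for v in(168,171,174,177):
            q=f[v];a=[k+(66-q[k])/(q[k+1]-q[k]) for k in range(232,250) if q[k]<66<=q[k+1]][:1];b=[k+(66-q[k])/(q[k+1]-q[k]) for k in range(255,278) if q[k]>=66>q[k+1]][:1];print("row",v,np.round(a+b,1))
    else:
        for a in range(y0,y1):print(a," ".join(f"{int(k):3d}" for k in f[a,x0:x1]))
k=t["img"].max(2)[158:176,278:292]
m=(k<50);ys,xs=np.where(m);print("knob",xs.mean()+278,ys.mean()+158,len(xs),xs.min()+278,xs.max()+278,ys.min()+158,ys.max()+158, "pred top/base",proj(t,[*press(0,-.095),.072]),proj(t,[*press(0,-.095),.03]))
E
```

```text
top u0 232 pred .083 [[271.3, 174.8], [240.3, 180.5], [268.2, 160.0], [237.4, 165.6]]
240 [164.6 181.8]
244 [164.5 183.1]
248 [163.9 182.6]
252 [163.1 181.7]
256 [162.  180.8]
260 [161.8 180.3]
264 [160.6 179.3]
row 168 [238.  270.4]
row 171 [237.6 271. ]
row 174 [238.4 271.3]
row 177 [239.1 269.8]
scene u0 224 pred .083 [[251.2, 201.7], [239.9, 213.3], [239.6, 199.1], [227.8, 210.5]]
196  53  52  50  47  47  41  41  35   6  86 105  94 101 113  98  83  57  19   2   8  10  27  23  20   3  17  13  10   9  12  15  17  44  56  53  52
197  52  52  52  44  20  24  52  77  90 123 128 110  88 106 122 128  97   4  41  50  46  24  46 100  70  15  21  19  31  37  39  45  56  54  54  56
198  52  51  46   4  81 105 123 135 142 149 152 139  80  12  31 116  92  34  55  57  56  52   9 105 117  11  28  30  44  51  54  54  59  54  57  54
199  55  53  31  48 122 103  80  70  92 111 129 138 130 101  71  97  73  17  55  56  57  52  22  89 112  33  26  32  48  56  57  54  55  55  55  54
200  52  53  31  63 133 121  23  29  31  23   5  39 106 126  91  11  76  96  91  78  67  45  31 103  98  22  31  26  51 
[... 2615 characters left out ...]
  95  89  89  87  81  54  25  20  24  22  24  20  20  19  23  18   9  15  11
219   6   9  15  15  19  24  27  30  52  65  77  85  83  87  93 100  96  88  83  70  57  49  25  19  20  27  20  23  20  23  22  22  17  10  12  15
220  12  15  15  15  18  23  22  21  24  28  29  30  41  50  75  89  86  70  54  52  45  21  21  22  22  21  25  23  23  24  20  21  12  10  13  11
221  11  16  13  18  22  21  23  20  22  22  19  22  27  28  31  34  44  38  22  23  25  25  19  24  23  25  23  19  23  21  19  13  12  13  14  10
knob 285.1 166.7 20 283 287 164 169 pred top/base (np.float64(286.42670765973537), np.float64(165.32070270172918)) (np.float64(285.04665753099727), np.float64(169.36009462186132))
```

The block is now level: its corners match the prediction within about 0.5 px in both views. Next the knob.

```bash
python3 -c "
from h import *
row([*press(.001,-.0965),.12],9.9);row([*press(.001,-.0965),.045],9.9)"
```

```text
[0.0007, 0.0014, -0.0042] [12.82, 0.06, 2.66]
[0.0007, 0.0014, -0.0042] [12.83, 0.06, 10.16]
```

>>> {"api": "send_rows", "payload": {"targets": [[0,0,0,12.8,0,0,0.5],[0,0,0,12.8,0,0,0.5],[0,0,0,12.8,0,0,0.5],[0,0,0,12.8,0,2,0.5],[0,0,0,12.8,0,5,0.5],[0,0,0,12.8,0,8,0.5],[0,0,0,12.8,0,10,0.5],[0,0,0,12.8,0,10,0.5],[0,0,0,12.8,0,10,0.05],[0,0,0,12.8,0,10,0.05],[0,0,0,12.8,0,10,0.05],[0,0,0,12.8,0,10,0.05]], "force": 15}}

```text
t: 28.35
position: [0.64, -0.1595, 0.0481]
tcp_rot: [0.643, 0.766, 0.0, 0.001]
contact_force: [0.3, 0.4, 0.2]
gripper_width: 0.0185
gripper_force: 0.0
```

>>> {"api": "send_rows", "payload": {"targets": [[0,0,0,0,0,0,0.05],[0,0,0,0,0,0,0.05],[0,0,0,0,0,0,0.05]]}}

```text
t: 28.65
position: [0.6414, -0.1592, 0.048]
tcp_rot: [0.643, 0.765, 0.001, 0.002]
contact_force: [4.7, 2.0, 2.1]
gripper_width: 0.0146
gripper_force: 15.0
```

>>> {"api": "send_rows", "payload": {"targets": [[0,0,0,0.5,0.1,0,0.05],[0,0,0,1.5,0.1,0,0.05],[0,0,0,3,0.1,0,0.05],[0,0,0,5,0.1,0,0.05],[0,0,0,7,0.1,0,0.05],[0,0,0,9,0.1,0,0.05],[0,0,0,11,0.1,0,0.05],[0,0,0,13,0.1,0,0.05],[0,0,0,14.2,0.1,0,0.05],[0,0,0,15,0.1,0,0.05],[0,0,0,15.5,0.1,0,0.05],[0,0,0,15.5,0.1,0,0.05]]}}

```text
t: 29.85
position: [0.6113, -0.0047, 0.0479]
tcp_rot: [0.643, 0.766, -0.001, -0.001]
contact_force: [-4.1, -0.2, 11.3]
gripper_width: 0.0146
gripper_force: 15.0
```

>>> {"api": "send_rows", "payload": {"targets": [[0,0,0,0.2,0,0,0.05],[0,0,0,0.4,0,0,0.05],[0,0,0,0.6,0,0,0.05],[0,0,0,0.7,0,0,0.05],[0,0,0,0.7,0,0,0.05],[0,0,0,0.7,0,0,0.05]]}}

```text
t: 30.45
position: [0.6109, -0.002, 0.048]
tcp_rot: [0.643, 0.766, -0.003, 0.001]
contact_force: [-3.1, -8.8, 9.5]
gripper_width: 0.0141
gripper_force: 15.0
```

>>> {"api": "send_rows", "payload": {"targets": [[0,0,0,-0.1,0,0,0.15],[0,0,0,-0.1,0,0,0.3],[0,0,0,-0.1,0,0,0.35],[0,0,0,-0.1,0,-1,0.35],[0,0,0,-0.1,0,-4,0.35],[0,0,0,-0.1,0,-9,0.35],[0,0,0,-0.1,0,-14,0.2],[0,0,0,-0.1,0,-19,0],[0,0,0,-0.1,0,-24,0],[0,0,0,-0.1,0,-27,0],[0,0,0,-0.1,0,-27,0],[0,0,0,-0.1,0,-27,0]]}}

```text
t: 31.65
position: [0.612, 0.0001, 0.3168]
tcp_rot: [0.643, 0.766, 0.0, 0.0]
contact_force: [0.3, -0.2, -1.9]
gripper_width: 0.0007
gripper_force: 0.0
```

```bash
python3 - <<'E'
from h import *
row([.459,.064,.30],9.9);row([.459,.064,.265],9.9)
s=r.camera("scene");p=np.array([.611,-.002])
k=s["img"].max(2).astype(int);u,v=proj(s,[*p,.06]);print("knob home pred",u,v,"shuttle nest home pred",np.round(proj(s,[*press(.001,.1585),.083]),1))
print(k[int(v)-5:int(v)+6,int(u)-6:int(u)+8])
E
```

```text
[0.0003, -0.0001, 0.0008] [8.93, -13.97, 1.67]
[0.0003, -0.0001, 0.0008] [8.93, -13.97, 5.17]
knob home pred 230.959537654787 220.80058061914696 shuttle nest home pred [217.3 227.8]
[[103 103 103 105 101 101 102 101 107 124 146 154 168 181]
 [108 111 110 107 101 100  98 103 116 144 159 171 183 188]
 [121 121 118 119 115  93  85  88  93 112 122 134 137 140]
 [118 123 122 121 111  87  72  74  74  93 116 122 119 116]
 [122 122 124 121 107  85  74  71  72  92 119 121 116 110]
 [130 124 120 110  93  78  70  71  72  90 118 118 110 104]
 [161 125 113 101  97  80  70  71  73  90 116 110 101 102]
 [138 117 102 104  96  84  70  71  75  86 105 102 100 102]
 [117 113 117 120 120 107  87  76  70  82 102 103 102 102]
 [112 121 125 122 117 120 107  87  72  77  94  99 102 103]
 [120 123 121 119 115 122 112  88  72  78  93 105 103 104]]
```

The knob stayed at the home position, at about (231,220). Now the lever.

>>> {"api": "send_rows", "payload": {"targets": [[0,0,0,8.9,-14,0,0],[0,0,0,8.9,-14,0,0],[0,0,0,8.9,-14,0,0],[0,0,0,8.9,-14,0,0],[0,0,0,8.9,-14,2,0],[0,0,0,8.9,-14,3.5,0],[0,0,0,8.9,-14,3.5,0],[0,0,0,8.9,-14,3.5,0],[0,0,0,8.9,-14,3.5,0]]}}

```text
t: 32.6
position: [0.4591, 0.0632, 0.2814]
tcp_rot: [0.643, 0.766, -0.0, -0.0]
contact_force: [0.2, -0.5, -0.1]
gripper_width: 0.0003
gripper_force: 0.0
```

```bash
python3 - <<'E'
from h import *
row([.458,.064,.259],9.9);row([.455,.064,.202],9.9)
s=r.camera("scene");k=s["img"].max(2)
u,v=proj(s,[*r.get_obs()["position"][:2],.259]);print(u,v);
for a in range(int(v)-9,int(v)+11):print(a," ".join(f"{x:3d}" for x in k[a,int(u)-14:int(u)+15]))
E
```

```text
[-0.0007, -0.0002, 0.0001] [0.1, -0.1, 2.24]
[-0.0007, -0.0002, 0.0001] [0.15, -0.39, 7.94]
258.43952223192093 185.9670813192353
176 212 212 215 218 218 217 217 217 218 223 234 237 224 181 200 235 239 226 147 156 195 212 218 220 218 218 215 215 219
177 210 209 214 214 217 217 217 218 220 222 231 236 224 182 196 235 238 228 161 179 209 214 215 219 217 215 213 216 215
178 213 215 213 210 214 219 220 217 219 219 224 232 225 182 197 234 239 235 200 205 211 214 213 211 211 211 212 214 214
179 215 217 217 214 215 218 218 218 214 218 219 224 222 179 200 232 232 223 211 211 208 207 208 204 206 206 208 207 209
180 214 215 214 216 218 218 218 218 217 218 216 220 214 186 202 225 220 212 214 208 209 206 199 198 191 189 191 192 188
181 216 215 217 217 216 212 216 216 215 216 215 215 214 210 215 219 215 213 213 211 204 200 192 191 184 183 185 183 183
182 217 217 216 216 215 215 217 214 218 216 217 218 215 215 216 217 216 211 214 208 207 200 196 185 182 181 180 179 181
183 217 215 214 215 215 215 219 218 219 219 217 219 218 212 213 210 211 211 209 210 208 202 191 184 184 181 182 180 182
184 219 217
[... 728 characters left out ...]
 205 200 172  93  77  78  77  77  80  78  81  80  82  80  80  78  85 120 187 224 225 219 213 201 173
191 204 207 209 205 201 199 176 111  83  78  82  82  91  96  96  87  80  81  79  82 115 178 228 235 230 217 204 176 156
192 228 225 222 215 213 210 203 177 123  93  81  83  81  81  83  80  79  83 105 127 162 214 225 224 213 199 183 167 170
193 230 230 228 228 229 232 235 231 219 171 110  90  78  79  81  82  99 133 171 195 198 201 202 201 191 177 191 206 209
194 226 227 226 226 227 229 229 229 226 218 191 137 120 120 130 135 150 188 207 214 214 215 213 215 209 210 215 217 218
195 219 219 221 219 220 222 222 223 224 223 214 178 144 164 172 176 190 214 217 214 214 216 216 219 216 217 217 219 216
```

>>> {"api": "send_rows", "payload": {"targets": [[0,0,0,0,0,1,0],[0,0,0,0,-0.1,2,0],[0,0,0,0,-0.15,3,0],[0,0,0,0,-0.2,4,0],[0,0,0,0,-0.3,5,0],[0,0,0,0,-0.3,6,0],[0,0,0,0,-0.4,6.8,0],[0,0,0,0,-0.4,7.4,0],[0,0,0,0,-0.4,7.7,0],[0,0,0,0,-0.4,7.9,0],[0,0,0,0,-0.4,7.9,0]]}}

```text
t: 33.75
position: [0.455, 0.0625, 0.2032]
tcp_rot: [0.643, 0.766, -0.0, 0.0]
contact_force: [-5.6, -0.4, 12.3]
gripper_width: 0.0006
gripper_force: 5.6
```

>>> {"api": "send_rows", "payload": {"targets": [[0,0,0,0,0,0.15,0],[0,0,0,0,0,0.3,0],[0,0,0,0,0,0.3,0]]}}

```text
t: 34.05
position: [0.4551, 0.0625, 0.2013]
tcp_rot: [0.643, 0.766, 0.0, 0.0]
contact_force: [-7.1, -0.2, 14.7]
gripper_width: 0.0006
gripper_force: 7.2
```

>>> {"api": "send_rows", "payload": {"targets": [[0,0,0,0,0,0.15,0],[0,0,0,0,0,0.3,0],[0,0,0,0,0,0.3,0]]}}

```text
t: 34.35
position: [0.4551, 0.0625, 0.2006]
tcp_rot: [0.643, 0.766, 0.0, 0.0]
contact_force: [-13.0, -1.0, 25.0]
gripper_width: 0.0007
gripper_force: 13.0
```

The stop is reached: the force rose 10 N over 0.7 mm. Hold it a bit over a second, then let it up gently.

>>> {"api": "send_rows", "payload": {"targets": [[0,0,0,0,0,0,0],[0,0,0,0,0,0,0],[0,0,0,0,0,0,0],[0,0,0,0,0,0,0],[0,0,0,0,0,0,0],[0,0,0,0,0,0,0],[0,0,0,0,0,0,0],[0,0,0,0,0,0,0],[0,0,0,0,0,0,0],[0,0,0,0,0,0,0],[0,0,0,0,0,0,0]]}}

```text
t: 35.45
position: [0.4552, 0.0625, 0.2006]
tcp_rot: [0.643, 0.766, 0.0, 0.001]
contact_force: [-11.8, -1.6, 25.7]
gripper_width: 0.0003
gripper_force: 13.1
```

>>> {"api": "send_rows", "payload": {"targets": [[0,0,0,0,0,-1,0],[0,0,0,0,0.1,-2,0],[0,0,0,0,0.2,-3,0],[0,0,0,0,0.3,-4,0],[0,0,0,0,0.3,-5,0],[0,0,0,0,0.4,-6,0],[0,0,0,0,0.4,-8,0],[0,0,0,0,0.4,-11,0],[0,0,0,0,0.4,-14,0],[0,0,0,0,-6,-14,0],[0,0,0,0,-6,-14,0],[0,0,0,0,-6,-14,0]]}}

```text
t: 36.65
position: [0.395, 0.0521, 0.3365]
tcp_rot: [0.644, 0.765, 0.0, 0.0]
contact_force: [0.2, -0.3, 0.7]
gripper_width: 0.0004
gripper_force: 0.0
```

>>> {"api": "send_rows", "payload": {"targets": [[0,0,0,-5,0,0,0],[0,0,0,-10,0,0,0],[0,0,0,-15,0,0,0],[0,0,0,-20,0,0,0],[0,0,0,-25,0,0,0],[0,0,0,-30,0,0,0],[0,0,0,-30,0,0,0],[0,0,0,-30,0,0,0]]}}

```text
t: 37.45
position: [0.4479, -0.2443, 0.3351]
tcp_rot: [0.644, 0.765, 0.0, -0.001]
contact_force: [-1.2, 0.6, 0.4]
gripper_width: 0.0005
gripper_force: 0.0
```

```bash
python3 - <<'E'
from h import *
o=r.get_obs();print(o["t"],o["position"],o["contact_force"])
t=r.camera("top");s=r.camera("scene")
g=t["img"].max(2)[205:232,185:216];m=(g<45).astype(np.uint8);n,l,st,c=cv2.connectedComponentsWithStats(m);k=1+np.argmax(st[1:,4]);print("pad top",c[k]+[185,205],st[k])
g=s["img"].max(2)[180:200,246:272];m=(g<105).astype(np.uint8);n,l,st,c=cv2.connectedComponentsWithStats(m);k=1+np.argmax(st[1:,4]);print("pad scene",c[k]+[246,180])
g=t["img"].max(2)[140:195,222:262];m=(g<45).astype(np.uint8);n,l,st,c=cv2.connectedComponentsWithStats(m);print("dark blobs",[(np.round(c[i]+[222,140],1).tolist(),int(st[i,4])) for i in range(1,n) if st[i,4]>8],"pred knob",proj(t,[.611,-.002,.06]))
h=cv2.cvtColor(np.ascontiguousarray(s["img"]),cv2.COLOR_RGB2HSV)
print([np.round(proj(s,[*press(.001+i*.0225,.1585+j*.045),.083]),1).tolist() for i in(-1,1) for j in(-1,1)])
for a in range(220,252):print(a," ".join(f"{x:3d}" for x in h[a,200:236,1]))
E
```

```text
37.45 [ 0.44790142 -0.24431427  0.33507877] [-1.15063955  0.61153134  0.37172273]
pad top [199.94308943 218.41056911] [  6   5  18  18 246]
pad scene [258.02970297 189.        ]
dark blobs [([232.4, 177.4], 20)] pred knob (np.float64(231.7049449725136), np.float64(176.47806810831233))
[[230.2, 222.8], [216.8, 236.4], [217.8, 219.7], [204.0, 233.1]]
220  41  54  53  52  56  57  66  87  89  88  64  33  16  12   9  12  11  11  11  10  11  10  12  14  18  15  17  16  25  20  35  40  31  20  17  15
221  44  54  52  54  56  58  68  86  89  71  34  18  10  12  10  11  11   9  10  10  12  10  10   8  13  14  16  13  11  25  26  36  33  26  18  14
222  39  54  56  56  55  64  87  85  68  37  18  13   9   8  10  12  11  10  11  10  13  10   9   7  17  22  32  27  21  31  31  38  33  21  12  17
223  34  53  54  55  55  58  60  52  36  18  10  10   9  10   9  10  10   9   7   9  12  12  14  16  20  53  79  76  77  67  47  48  31  19  13  15
224  38  53  56  57  56  54  50  29  17  11  10  10  12  12  13  11  11   9   8  12  10  14  20  30  52  84  82  84  85  83  76  55  33  25  16  15
225  40  
[... 3286 characters left out ...]
   8   9  10   9   7   9  11   9   7  15  15  24  29  22  24  22  23  25  23  25  22  21  22  15  12  10  12
248  14   7   2   3   9   8   9   9   9   9   9   8   9   8   9   9   9   9   8   9  22  24  25  25  22  25  23  22  19  22  19  19  10  14  12  12
249  18  14   9   7  10   9  10   9   9   9   9   9   9   9  10   9   9   9   6   7  21  24  27  24  21  21  19  21  20  22  19  15   9  15  11  11
250  10  12  11  14  12  12  12  11  10   9   9   9   8   9  10  10  10   6   3   3  21  28  22  23  17  14  20  22  22  17   9   8  13  10  10  12
251  12  12   9  10  13  11  11  16  19  11  13  12  10  10   9   8   7   7   3   6  16  24  19  17  13  19  20  21  24  11  12  10  15  10  12  11
```

```bash
python3 - <<'E'
from h import *
t=r.camera("top")
g=t["img"].max(2).astype(float)
def cen(x0,y0,x1,y1):
    w=np.clip(75-g[y0:y1,x0:x1],0,None);m=(w>0).astype(np.uint8);n,l,st,c=cv2.connectedComponentsWithStats(m);k=1+np.argmax(st[1:,4]);w=w*(l==k)
    Y,X=np.mgrid[y0:y1,x0:x1];return (w*X).sum()/w.sum(),(w*Y).sum()/w.sum(),int(st[k,4])
a=cen(226,171,239,184);print(a)
T0=np.load("t0.npy").max(2).astype(float);g=T0;b=cen(279,160,292,173);print(b)
for z in(.05,.06,.07):print(z,np.linalg.norm(plane(t,*a[:2],z)-plane(t,*b[:2],z)))
E
```

```text
(np.float64(232.19876256767208), np.float64(177.50270688321731), 36)
(np.float64(285.2138888888889), np.float64(166.65925925925927), 29)
0.05 0.160058364952397
0.06 0.1585410809749704
0.07 0.15702379699754376
```

```bash
python3 -c "
from workcell import r
print(r.sign_off())"
```

```text
the job is handed in; nothing more can be done
None
```

The job is handed in: the cork and beech block are laid flat in the nest, the shuttle is home, and the lever was held on its stop for about a second and sprang back up; the foot is under the ram, the offcut was not touched, and it took about 37.5 s.

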